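# Hook the shelf bracket into the slotted upright

### The job

Take the longer of the two steel shelf brackets and fit it to the slotted upright: put its four hook tabs into the top two rows of slots, back plate against the upright, then press it firmly down past the spring catch until the hooks are fully home. Feel your way in and down without forcing anything (a push of about 15 N is plenty), then let go, leaving the bracket hanging level and the other things on the table where they are.

Things in the scene. Friction and masses are not known exactly. Their poses are not given: they have to be found in the camera images.
- long_bracket: Loose steel bracket to fit, 0.3-0.6 kg, standing on its underside. Origin: middle of the back plate's lower edge, on its rear surface; z up, x out of the rear (towards the upright when fitted). Back plate 44 wide (y), 60 high, 4 thick. A box arm 24 wide, 34 high (z 0 to 34) runs to x = -170, with a 4 thick upturned end up to z 46. Centre of mass near x = -60. Grip the arm across y.
- tabs (a point): On the long bracket's rear plate surface, 32 mm above its origin, amid the four hook tabs. Tabs (bracket frame, mm): 5 wide, at y = +16 and -16, sticking out to x = 10.5; necks 8 high, at z 12-20 and z 44-52; each ends in a lip (x 5.5 to 10.5) hanging 8 below the neck, down to z 4 and z 36. Axes as the bracket's.
- short_bracket: The other bracket, a bystander: same back plate, tabs, origin and axes, but its arm is only 100 mm long. The two brackets lie left and right, in either order.
- upright: Fixed steel channel, 72 wide (y), 200 high, on a 130 x 130 x 8 foot. Origin: centre of the foot's underside, z up. In its front is clamped a strip: 4 thick, 52 wide, face at x = -20 looking along -x, slots 7.6 wide, 19 high at y = +16, -16; lower edges of its top two rows nominally at z = 142, 174 (three rows below, 32 apart). The strip sits up to 3 off sideways and 8 up or down: not reported.
- seat (a point): Fixed point on the face plane, 130 mm above the table: the long bracket's origin when home, if the strip sits at its nominal place (home shifts with the strip: feel or look for it). Axes as the upright's, x into the face. Tabs enter along x with the bracket 8 to 11 mm above home, until the plate meets the face. Hanging home, the plate may be up to 3 mm off the face.
- flag (a joint): Small sprung tell-tale behind the strip, under the top row: 0 m at rest; the upper lips push it down (about 1 N) over their last 4 mm. It reads about 0.004 m when the hooks are fully home. Before that, a spring roller (5 mm radius) behind the strip under row 142 resists the lower lips: about 8 to 15 N down gets them past it; 3 mm later the necks hit a hard stop on the slots' lower edges.
- tumbler: Mint insulated tumbler with a handle, 80 mm across, 146 high, bystander. Origin: centre of its underside.
- pot: Terracotta pot, 90 mm across, 80 high, bystander. Origin: centre of its underside.
- jar: Glass jar, 64 mm across, 90 high, bystander. Origin: centre of its underside.
There are look-alikes about, which are no part of the job. Leave any blue look-alike of the long_bracket alone.

How it is judged:
By the outcome, as a careful person would: the job done as asked, in the order asked, and still so for the second after the job is handed in, with the robot touching nothing.
It also fails if it takes over 72 s, if anything falls off the work surface, if the arm or the gripper's body presses on something with over 40 N, if the wrist force passes 120 N, or if a joint passes its speed limit or range.

### The arm

A 6-joint arm with a two-finger parallel gripper is mounted at the origin on the work surface. World frame = base frame: x ahead of the robot, y to its left, z up, the work surface at z = 0. Lengths are in m, angles in rad, forces in N, time in s.
With the tool pointing down it reaches from about 0.225 to 0.875 m from the base axis. Payload 3.4 kg.
Tool frame: the origin (TCP) lies between the finger pads; the fingertips stand 11 mm ahead of it and the grasp point (between the pads) lies 8 mm behind it; z points along the fingers, y is the line along which they close (so a half turn about z gives the same grasp; the last joint's range is limited). The gripper opens to 85 mm and grips with 20 to 120 N. Pads are 22 mm wide; open, the fingers measure 114 mm over their backs; the gripper's body (76 mm by 85 mm) begins 54 mm behind the grasp point. The pads swing forward as they close: fully open they stand 13 mm farther back than shut.
Start: joints at [1.131, 0.276, 1.505, -0, 1.361, -0.121], TCP at [0.18, 0.546, 0.22] pointing down, gripper open.
Joint ranges: [-2.89, 2.89], [-0.75, 2.08], [0.22, 2.7], [-1.18, 4.32], [0.11, 2.71], [-2.7, 2.7]. Speed limits (rad/s): [2.57, 2.57, 3.14, 3.14, 3.14, 3.14].

### API

Orientations are given as a unit quaternion [w, x, y, z].
In Python, from rig import sensors, eyes, manip gives the robot as it stands.
- The arm moves only by the tool drive_tool, never from a script. Its argument "deltas" is a list of rows, each an object with "linear": the shift along the world's x, y, z in mm, a list of three; "twist": the turn about the world's z in degrees; "claw": the opening, from 0 (shut) to 1 (fully open). In form: [{"linear": [tx, ty, tz], "twist": twist, "claw": claw}, ...]. A call has 1 to 12 rows; each row is the pose to reach, as a shift and turn from the pose commanded when the call began; what a row does not reach only later rows make up. A row lasts 1/12 s, in which the tool goes at most 41.7 mm and 7.16 degrees, less where a joint would pass 70% of its speed; a pose out of reach is approached as far as the arm can. A call with a gripper value outside its range is refused whole. The fingers move at their own pace and stop on an object; "squeeze" is the grip in N (left out, the last holds). Time passes only in rows, so rows that repeat a pose let the fingers close. It gives the time, the measured TCP pose, the force, the opening and the grip force at its end, in the units of the state.
- sensors.get_state(): the state, without advancing time (a new reading comes with each control period).
- eyes.get_image(name): name is "scene" or "top" or "wrist"; returns the picture (384x512x3 uint8, red, green, blue); there is no depth.
- eyes.camera_model(name): a dict with "intrinsics" (3x3 intrinsics, pixels), "R" (3x3) and "t" (3): a world point X has camera coordinates R X + t. Camera axes: x right, y down, z forward; pixel columns grow to the right and rows downward; lengths in m; the calibration is good to about 2 mm. A picture is of the moment at which its call begins: read the wrist's pose just before it. camera_model takes no time and is no camera call; for the wrist camera it gives the pose at the moment of the call.
- manip.sign_off(): hands the job in; it is judged then, once.
The state is a dict: "clock": time; "qpos": joint angles; "qd": joint speeds; "effort": joint torques, N m; "position": TCP position; "ee_rot": TCP orientation; "contact_force": force on the tool from outside, world axes, zero at the start; "moment": the same for the moment, N m; "width": finger opening in m; "gripper_force": force on a finger pad.
Only numpy, scipy, OpenCV 4.12 (cv2) and the standard library are available. Lean on these libraries where they do the work, as an engineer would, in place of code of your own. Each camera call takes 0.05 s, during which the arm holds its last target. There are 200 camera calls.

## Working session

There is one attempt and no reset: what is moved stays moved. The work goes in short steps, Python scripts to look and compute and a tool call to move; the robot and the scene stay as the last step left them, time stands still between calls to the robot, and variables do not carry over. Pictures are saved under pics/ and viewed, at most 10 in all, crops included, and the job is handed in when it is done.

Besides the shell and the picture viewer there is one more tool, called after "Emit:" in YAML: its name, and indented under it one key for each argument. drive_tool: Moves the arm, as the interface text tells. Its arguments: {"type":"object","properties":{"deltas":{"type":"array","items":{"type":"object","properties":{"linear":{"type":"array","items":{"type":"number"}},"twist":{"type":"number"},"claw":{"type":"number"}}}},"squeeze":{"type":"number"}},"required":["deltas"]}

```bash
mkdir -p pics; ls
cat > h.py <<'E'
import numpy as np, cv2
from rig import sensors, eyes, manip
def cam(n):
    m=eyes.camera_model(n); return np.array(m["intrinsics"]),np.array(m["R"]),np.array(m["t"])
def ray(c,u,v):
    K,R,t=c; return -R.T@t, R.T@np.linalg.solve(K,[u,v,1])
def at(c,u,v,h,ax=2):
    o,d=ray(c,u,v); return o+d*(h-o[ax])/d[ax]
def proj(c,X):
    K,R,t=c; p=(np.atleast_2d(X)@R.T+t)@K.T; return p[:,:2]/p[:,2:]
E
python3 - <<'E'
from h import *
a=eyes.get_image("scene");b=eyes.get_image("top")
cv2.imwrite("pics/s0.png",a[...,::-1]);cv2.imwrite("pics/t0.png",b[...,::-1])
for n in("scene","top"):
    K,R,t=cam(n);print(n,K.tolist(),(-R.T@t).round(3),R.round(2).tolist())
print(sensors.get_state())
E
```

```text
pics
scene [[348.01917241039195, 0.0, 255.40649102551413], [0.0, 348.01917241039195, 187.41107155448196], [0.0, 0.0, 1.0]] [1.218 0.297 0.99 ] [[-0.35, 0.94, -0.02], [0.72, 0.26, -0.65], [-0.6, -0.24, -0.76]]
top [[456.66911349492057, 0.0, 247.84299085216549], [0.0, 456.66911349492057, 194.52880695023967], [0.0, 0.0, 1.0]] [ 0.332 -0.009  1.596] [[0.03, -1.0, 0.0], [-0.99, -0.03, -0.12], [0.12, 0.0, -0.99]]
{'clock': 0.1, 'qpos': array([ 1.13101964e+00,  2.76531961e-01,  1.50599887e+00,  9.76080213e-06,
        1.36071375e+00, -1.20995944e-01]), 'qd': array([ 0.00081911, -0.00128345, -0.00379168, -0.00213869,  0.00191337,
       -0.00027073]), 'effort': array([ 1.89320781e-03, -4.17703021e+01, -2.46403402e+01,  4.50442440e-04,
        5.87608825e-03,  2.67017623e-05]), 'position': array([0.17999967, 0.54558443, 0.21912917]), 'ee_rot': array([-2.33152081e-04,  1.58717292e-01,  9.87323725e-01, -7.92387406e-04]), 'contact_force': array([-0.46279097,  0.0759576 , -0.86094661]), 'moment': array([-0.00070405, -0.01281792, -0.00431552]), 'gripper_force': 0.0, 'width': 0.0859014532514379}
```

View pics/s0.png

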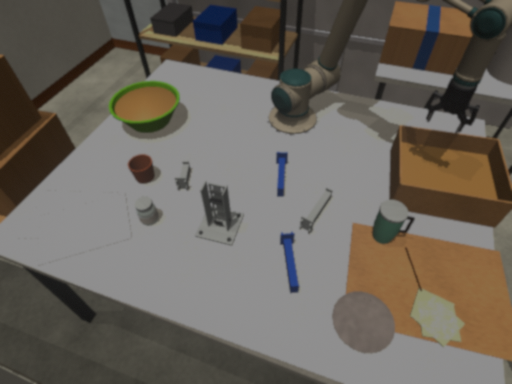

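View pics/t0.png

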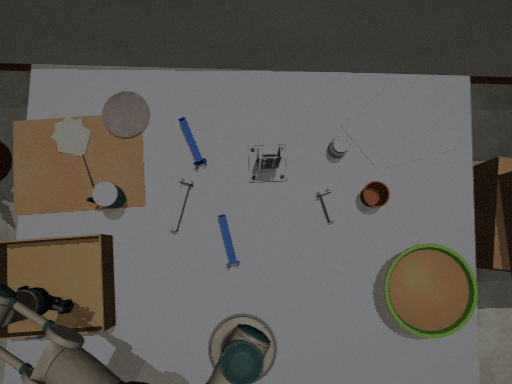

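Scene: steel brackets at scene (317,210) / top (183,207), which is long, and scene (184,176) / top (324,205), which is short. Blue look-alikes at top (192,143) and (229,241). The upright is at top (268,160), with its face towards the robot. The long steel one on the left fits the description; I'll confirm it in an enlarged crop.

Run:
```python
from h import *
b=cv2.imread("pics/t0.png")
A=cv2.resize(b[172:242,160:210],None,fx=8,fy=8,interpolation=cv2.INTER_CUBIC)
B=cv2.resize(b[135:191,240:294],None,fx=7,fy=7,interpolation=cv2.INTER_CUBIC)
o=np.zeros((560,780,3),np.uint8);o[:,:400]=A;o[:392,402:780]=B
cv2.imwrite("pics/c0.png",o)
c=cam("top")
for u,v,h in((186,183,.06),(176,231,.046),(180,207,.034),(268,163,0),(249,147,.0),(286,145,.0),(251,181,.008),(286,180,.008),(324,205,.034)): print(u,v,at(c,u,v,h).round(4))
```

```text
186 183 [0.5509 0.2046 0.06  ]
176 231 [0.3879 0.2331 0.046 ]
180 207 [0.4708 0.2251 0.034 ]
268 163 [ 0.6392 -0.0749  0.    ]
249 147 [ 0.6953 -0.0059  0.    ]
286 145 [ 0.7063 -0.1376  0.    ]
251 181 [ 0.5718 -0.0163  0.008 ]
286 180 [ 0.5788 -0.1392  0.008 ]
324 205 [ 0.4915 -0.2692  0.034 ]
```

View pics/c0.png

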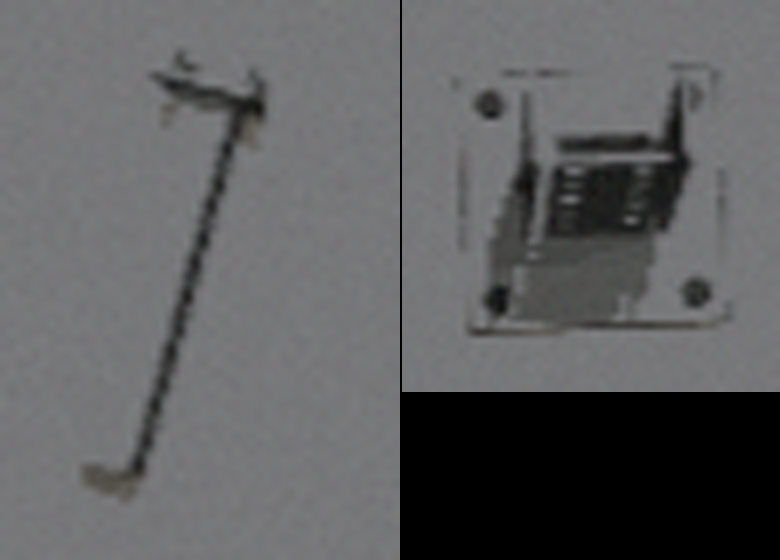

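The crop confirms it. The long grey bracket has its plate at top (186,184) and its arm end at (174,232), about 0.17 m apart. Its tabs point +x, and the upright's slots are visible on its robot-facing side. Next I compute the approach.

Run:
```python
from h import *
c=cam("top")
p=at(c,186,183.6,.06);e=at(c,173.8,232,.046)
d=(p-e)[:2];print(p,e,np.linalg.norm(d),np.degrees(np.arctan2(d[1],d[0])))
d/=np.linalg.norm(d);g=p[:2]-.054*d;print("grasp",g)
s=sensors.get_state()
from scipy.spatial.transform import Rotation as Ro
q=s["ee_rot"];R=Ro.from_quat(q[[1,2,3,0]]).as_matrix();print("tool y ang",np.degrees(np.arctan2(R[1,1],R[0,1])),"move",(g-s["position"][:2])*1000)
K,Rc,t=cam("wrist");print("wristcam in tool",R.T@(-Rc.T@t-s["position"]), (Rc@R).round(2).tolist(),K[0,0])
for u,v in((249.7,182.1),(286.9,180.4)):print(at(c,u,v,0.004))
```

```text
[0.5488051 0.2044689 0.06     ] [0.38428765 0.24040261 0.046     ] 0.1683960268808891 -12.32097797898085
grasp [0.49604886 0.21599186]
tool y ang 71.7351012794597 move [ 316.04918873 -329.59256939]
wristcam in tool [ 0.07676633 -0.00018458 -0.15499159] [[0.0, 1.0, 0.0], [-0.95, 0.0, -0.3], [-0.3, -0.0, 0.95]] 285.4955504158153
[ 0.56832563 -0.01180709  0.004     ]
[ 0.57806029 -0.14273576  0.004     ]
```

Emit:
drive_tool:
  deltas:
    - {"linear":[20,-21,0],"twist":0,"claw":1}
    - {"linear":[48,-50,0],"twist":1,"claw":1}
    - {"linear":[76,-79,0],"twist":2,"claw":1}
    - {"linear":[104,-108,0],"twist":3,"claw":1}
    - {"linear":[132,-137,0],"twist":4,"claw":1}
    - {"linear":[160,-167,0],"twist":5,"claw":1}
    - {"linear":[188,-196,0],"twist":6,"claw":1}
    - {"linear":[216,-225,0],"twist":6,"claw":1}
    - {"linear":[244,-254,0],"twist":6,"claw":1}
    - {"linear":[272,-283,0],"twist":6,"claw":1}
    - {"linear":[298,-310,0],"twist":6,"claw":1}
    - {"linear":[316,-330,0],"twist":6,"claw":1}

```text
clock: 1.1
position: [0.4983, 0.2133, 0.2195]
ee_rot: [0.0, 0.108, 0.994, -0.0]
contact_force: [-0.7, -0.3, -0.0]
width: 0.0856
gripper_force: 0.0
```

Emit:
drive_tool:
  deltas:
    - {"linear":[0,0,0],"twist":0,"claw":1}
    - {"linear":[0,0,0],"twist":0,"claw":1}

```text
clock: 1.27
position: [0.4968, 0.2149, 0.2192]
ee_rot: [-0.001, 0.108, 0.994, -0.0]
contact_force: [-0.7, -0.0, -1.7]
width: 0.0855
gripper_force: 0.0
```

Run:
```python
from h import *
c=cam("wrist");a=eyes.get_image("wrist");np.save("w1.npy",np.array([*c],dtype=object),allow_pickle=True)
cv2.imwrite("pics/w1.png",cv2.resize(a[...,::-1],(800,600),interpolation=cv2.INTER_CUBIC))
s=sensors.get_state();print(s["position"],s["ee_rot"],s["contact_force"])
```

```text
Traceback (most recent call last):
ValueError: could not broadcast input array from shape (3,3) into shape (3,)
```

```bash
cat >> h.py <<'E'
import pickle
def snap(n,f,crop=None,sz=(800,600)):
    c=cam(n);a=eyes.get_image(n)[...,::-1].copy();cv2.imwrite(f"raw_{f}.png",a);pickle.dump(c,open(f"{f}.pkl","wb"))
    if crop: x0,y0,x1,y1=crop;a=a[y0:y1,x0:x1]
    cv2.imwrite(f"pics/{f}.png",cv2.resize(a,sz,interpolation=cv2.INTER_CUBIC));return c,a
E
python3 - <<'E'
from h import *
c,a=snap("wrist","w1")
s=sensors.get_state();print(s["position"],s["ee_rot"],s["contact_force"])
E
```

```text
[0.49541295 0.21638697 0.21951629] [-8.06237616e-04  1.06894008e-01  9.94270086e-01  1.29650581e-04] [-0.1761199   0.11351211 -0.61720471]
```

View pics/w1.png

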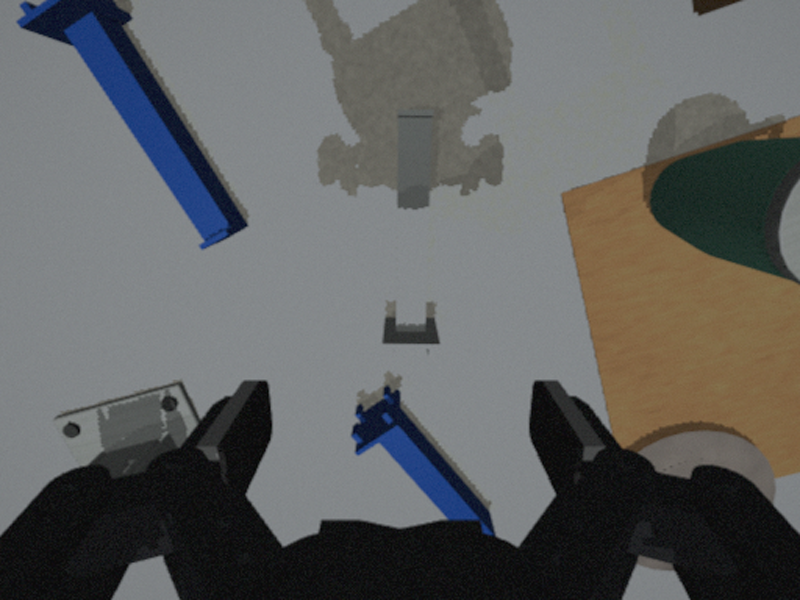

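Run:
```python
from h import *
c=pickle.load(open("w1.pkl","rb"));k=.64
L,Rr=at(c,384*k,343*k,.06),at(c,439.5*k,343*k,.06);p=(L+Rr)/2
e=at(c,416*k,115.5*k,.046);d=(p-e)[:2]
print(L,Rr,np.linalg.norm(L-Rr),p,e,np.linalg.norm(d),np.degrees(np.arctan2(d[1],d[0])))
d/=np.linalg.norm(d);print("grasp",p[:2]-.054*d)
```

```text
[0.5484822  0.19108967 0.06      ] [0.5574955  0.23240704 0.06      ] 0.04228906369503057 [0.55298885 0.21174836 0.06      ] [0.39507641 0.24831334 0.046     ] 0.1620905241104431 -13.037206482570914
grasp [0.50038077 0.22392988]
```

Run:
```python
from h import *
a=cv2.imread("raw_w1.png")[60:230,215:325]
a=cv2.convertScaleAbs(a,alpha=1.6,beta=-60)
a=cv2.rotate(cv2.resize(a,None,fx=4.6,fy=4.6,interpolation=cv2.INTER_CUBIC),cv2.ROTATE_90_COUNTERCLOCKWISE)
print(a.shape);cv2.imwrite("pics/c1.png",a)
```

```text
(506, 782, 3)
```

View pics/c1.png

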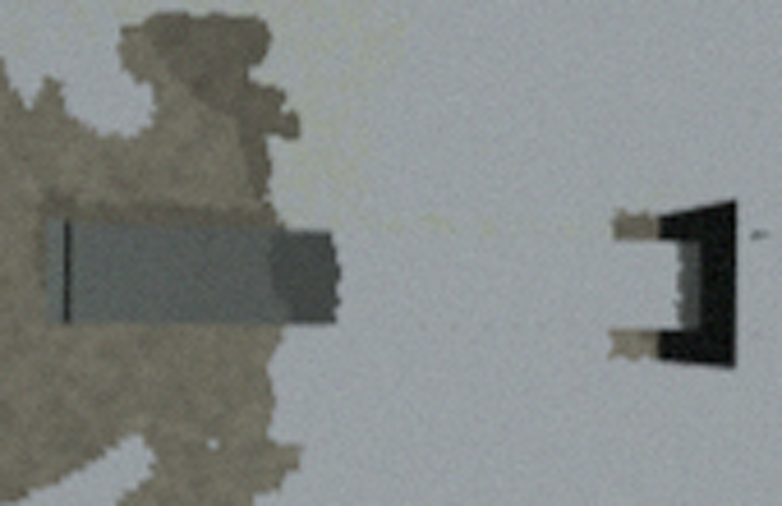

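Run:
```python
from h import *
c=pickle.load(open("w1.pkl","rb"))
f=lambda x,y:(325-y/4.6,60+x/4.6)
L,Rr=at(c,*f(736,201),.06),at(c,*f(736,368),.06);p=(L+Rr)/2
a,b=at(c,*f(46,215),.046),at(c,*f(46,323),.046);e=(a+b)/2;d=(p-e)[:2]
print(np.linalg.norm(L-Rr),np.linalg.norm(a-b),p,e,np.linalg.norm(d),np.degrees(np.arctan2(d[1],d[0])))
d/=np.linalg.norm(d);g=p[:2]-.049*d;print("grasp",g)
s=sensors.get_state();from scipy.spatial.transform import Rotation as Ro
R=Ro.from_quat(s["ee_rot"][[1,2,3,0]]).as_matrix();print("tool y",np.degrees(np.arctan2(R[1,1],R[0,1])),1000*(g-s["position"][:2]))
t=cam("top")
print(proj(t,[*p]),proj(t,[*e]))
```

```text
0.043246597759553654 0.02496664935003229 [0.55350027 0.21119277 0.06      ] [0.39135292 0.24939168 0.046     ] 0.16658606989319555 -13.256119468619968
grasp [0.50580589 0.22242868]
tool y 77.7273930245027 [10.39293645  6.04171452]
[[184.08328948 182.17781304]] [[171.24556933 229.83481537]]
```

Emit:
drive_tool:
  deltas:
    - {"linear":[10,5,-20],"twist":-1,"claw":1}
    - {"linear":[10,5,-45],"twist":-1,"claw":1}
    - {"linear":[10,5,-75],"twist":-1,"claw":1}
    - {"linear":[10,5,-105],"twist":-1,"claw":1}
    - {"linear":[10,5,-135],"twist":-1,"claw":1}
    - {"linear":[10,5,-160],"twist":-1,"claw":1}
    - {"linear":[10,5,-180],"twist":-1,"claw":1}
    - {"linear":[10,5,-193],"twist":-1,"claw":1}
    - {"linear":[10,5,-201],"twist":-1,"claw":1}
    - {"linear":[10,5,-203],"twist":-1,"claw":1}
    - {"linear":[10,5,-203],"twist":-1,"claw":1}
  squeeze: 25

```text
clock: 2.28
position: [0.5056, 0.2218, 0.0169]
ee_rot: [-0.0, 0.115, 0.993, -0.0]
contact_force: [-0.3, 0.1, 0.4]
width: 0.0854
gripper_force: 0.0
```

Emit:
drive_tool:
  deltas:
    - {"linear":[0,0,0],"twist":0,"claw":0.7}
    - {"linear":[0,0,0],"twist":0,"claw":0.5}
    - {"linear":[0,0,0],"twist":0,"claw":0.4}
    - {"linear":[0,0,0],"twist":0,"claw":0.3}
    - {"linear":[0,0,0],"twist":0,"claw":0.2}
    - {"linear":[0,0,0],"twist":0,"claw":0.1}
    - {"linear":[0,0,0],"twist":0,"claw":0}
    - {"linear":[0,0,0],"twist":0,"claw":0}
    - {"linear":[0,0,0],"twist":0,"claw":0}

```text
clock: 3.03
position: [0.5068, 0.2216, 0.0176]
ee_rot: [0.001, 0.116, 0.993, 0.001]
contact_force: [-0.3, 1.7, 5.6]
width: 0.0227
gripper_force: 28.6
```

Emit:
drive_tool:
  deltas:
    - {"linear":[0,0,0],"twist":0,"claw":0}
    - {"linear":[0,0,0],"twist":0,"claw":0}
    - {"linear":[0,0,8],"twist":0,"claw":0}
    - {"linear":[0,0,25],"twist":0,"claw":0}
    - {"linear":[0,0,45],"twist":0,"claw":0}
    - {"linear":[0,0,65],"twist":0,"claw":0}
    - {"linear":[0,0,90],"twist":0,"claw":0}
    - {"linear":[0,0,115],"twist":0,"claw":0}
    - {"linear":[0,0,135],"twist":0,"claw":0}
    - {"linear":[0,0,145],"twist":0,"claw":0}
    - {"linear":[0,0,150],"twist":0,"claw":0}
    - {"linear":[0,0,150],"twist":0,"claw":0}
  squeeze: 110

```text
clock: 4.03
position: [0.5061, 0.2208, 0.167]
ee_rot: [0.0, 0.116, 0.993, -0.0]
contact_force: [-0.2, -0.1, -3.4]
width: 0.0191
gripper_force: 108.5
```

Emit:
drive_tool:
  deltas:
    - {"linear":[-2,-15,0],"twist":1,"claw":0}
    - {"linear":[-4,-40,0],"twist":3,"claw":0}
    - {"linear":[-6,-70,0],"twist":5,"claw":0}
    - {"linear":[-8,-100,0],"twist":7,"claw":0}
    - {"linear":[-10,-130,0],"twist":9,"claw":0}
    - {"linear":[-12,-160,0],"twist":11,"claw":0}
    - {"linear":[-14,-190,0],"twist":13,"claw":0}
    - {"linear":[-14,-220,0],"twist":15,"claw":0}
    - {"linear":[-14,-250,0],"twist":16,"claw":0}
    - {"linear":[-14,-275,0],"twist":17,"claw":0}
    - {"linear":[-14,-293,0],"twist":17,"claw":0}
    - {"linear":[-14,-301,0],"twist":17,"claw":0}

```text
clock: 5.03
position: [0.491, -0.0823, 0.165]
ee_rot: [-0.002, -0.031, 1.0, -0.0]
contact_force: [-0.1, 0.8, -4.6]
width: 0.0191
gripper_force: 108.7
```

Emit:
drive_tool:
  deltas:
    - {"linear":[0,0,0],"twist":0,"claw":0}
    - {"linear":[0,0,0],"twist":0,"claw":0}
    - {"linear":[0,0,0],"twist":0,"claw":0}

```text
clock: 5.28
position: [0.4917, -0.0786, 0.1662]
ee_rot: [-0.001, -0.033, 0.999, 0.001]
contact_force: [0.0, 0.1, -4.3]
width: 0.0198
gripper_force: 108.7
```

Run:
```python
from h import *
c,a=snap("wrist","w2");snap("top","t2");snap("scene","s2")
s=sensors.get_state();print(s["position"],s["ee_rot"],s["contact_force"],s["moment"],s["width"])
```

```text
[ 0.49209413 -0.07874069  0.16680259] [-1.56738780e-04 -3.33466304e-02  9.99443785e-01  3.13114551e-04] [ 0.39474022  0.31469945 -4.17908603] [-0.00652944 -0.04903864 -0.05808385] 0.019436338913301765
```

View pics/w2.png

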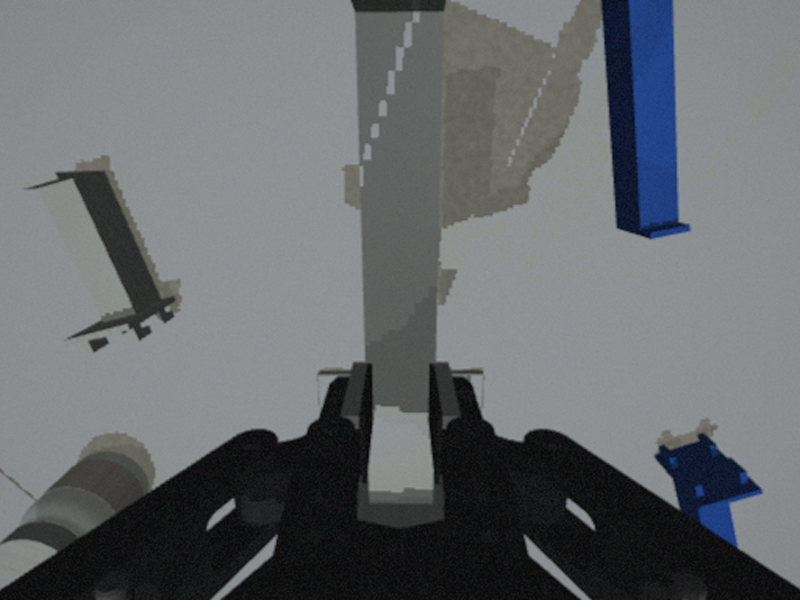

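Run:
```python
from h import *
c=pickle.load(open("w2.pkl","rb"));k=.64
for h in(0,.008):
    L,R=at(c,318*k,370*k,h),at(c,484*k,370*k,h);print(L,R,np.linalg.norm(L-R),(L+R)/2,np.degrees(np.arctan2(L[1]-R[1],L[0]-R[0])))
w=cv2.imread("raw_w2.png")[215:285,185:325];t=cv2.imread("raw_t2.png")[130:250,230:310]
o=np.zeros((600,790,3),np.uint8)
o[:600,:400]=cv2.resize(t,(400,600),interpolation=cv2.INTER_CUBIC)
o[:195,400:790]=cv2.resize(w,(390,195),interpolation=cv2.INTER_CUBIC)
s=cv2.imread("raw_s2.png")[165:255,165:265]
o[200:551,400:790]=cv2.resize(s,(390,351),interpolation=cv2.INTER_CUBIC)
cv2.imwrite("pics/c2.png",o)
```

```text
[ 0.57840527 -0.13859288  0.        ] [ 0.56975032 -0.00705006  0.        ] 0.13182724172593258 [ 0.5740778  -0.07282147  0.        ] -86.23561084968642
[ 0.57434297 -0.13723684  0.008     ] [ 0.56590349 -0.00896896  0.008     ] 0.1285452219857813 [ 0.57012323 -0.0731029   0.008     ] -86.2356108496864
```

View pics/c2.png

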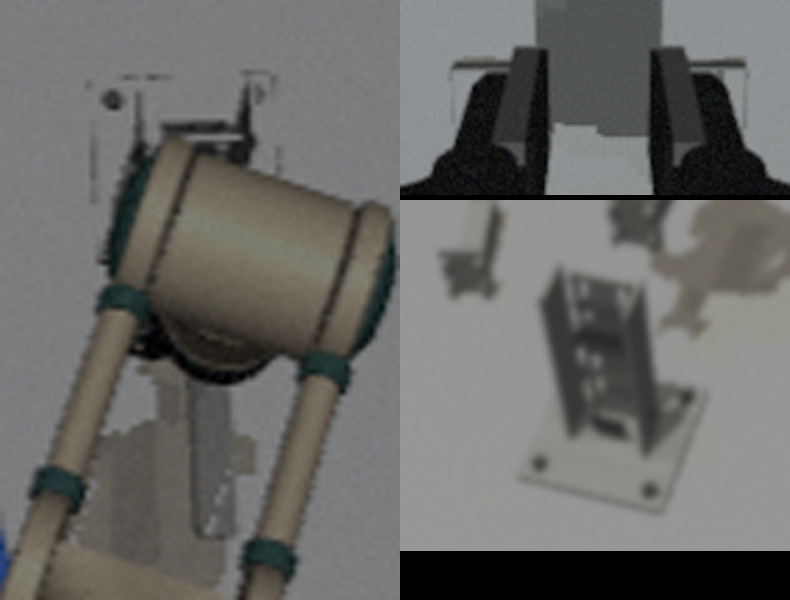

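Run:
```python
from h import *
c=pickle.load(open("w2.pkl","rb"));f=lambda x,y:(185+(x-400)/2.786,215+y/2.786)
for h,y,x0,x1 in((0,60,452,746),(.008,70,452,747)):
    L,R=at(c,*f(x0,y),h),at(c,*f(x1,y),h);m=(L+R)/2;an=np.arctan2(R[1]-L[1],R[0]-L[0])-np.pi/2
    n=np.array([np.cos(an),np.sin(an)]);print(L,R,np.linalg.norm(L-R),np.degrees(an),"centre",m[:2]+.065*n,"face",m[:2]+.045*n)
# top camera check of foot: back corners etc.
t=pickle.load(open("t2.pkl","rb"))
g=lambda x,y:(230+x/5,130+y/5)
print("back corners",at(t,*g(88,78),.008),at(t,*g(272,73),.008))
```

```text
[ 0.57803228 -0.13841763  0.        ] [ 0.56943797 -0.00779666  0.        ] 0.13090339693013792 3.7643977989992172 centre [ 0.63859489 -0.06883964] face [ 0.61863804 -0.07015272]
[ 0.57879098 -0.13701311  0.008     ] [ 0.57034739 -0.00867886  0.008     ] 0.12861171958369075 3.7642796438259634 centre [ 0.63942896 -0.06857861] face [ 0.6194721  -0.06989165]
back corners [ 0.69836379 -0.00077778  0.008     ] [ 0.70567227 -0.13126978  0.008     ]
```

Emit:
drive_tool:
  deltas:
    - {"linear":[0,10,10],"twist":0,"claw":0}
    - {"linear":[-2,30,25],"twist":0,"claw":0}
    - {"linear":[-4,55,40],"twist":0,"claw":0}
    - {"linear":[-6,80,60],"twist":0,"claw":0}
    - {"linear":[-8,105,80],"twist":0,"claw":0}
    - {"linear":[-10,130,100],"twist":0,"claw":0}
    - {"linear":[-10,155,120],"twist":0,"claw":0}
    - {"linear":[-10,180,135],"twist":0,"claw":0}
    - {"linear":[-10,195,143],"twist":0,"claw":0}
    - {"linear":[-10,205,145],"twist":0,"claw":0}
    - {"linear":[-10,205,145],"twist":0,"claw":0}
    - {"linear":[-10,205,145],"twist":0,"claw":0}

```text
clock: 6.43
position: [0.4815, 0.1253, 0.3116]
ee_rot: [-0.0, -0.033, 0.999, -0.0]
contact_force: [-0.0, -0.4, -4.8]
width: 0.0198
gripper_force: 108.8
```

Emit:
drive_tool:
  deltas:
    - {"linear":[0,0,0],"twist":0,"claw":0}
    - {"linear":[0,0,0],"twist":0,"claw":0}

```text
clock: 6.6
position: [0.4817, 0.1241, 0.311]
ee_rot: [-0.001, -0.032, 0.999, -0.0]
contact_force: [-0.5, -1.0, -4.3]
width: 0.0194
gripper_force: 108.8
```

Run:
```python
from h import *
c,a=snap("wrist","w3")
a=cv2.imread("raw_w3.png")[204:384,0:240]
cv2.imwrite("pics/w3.png",cv2.resize(cv2.convertScaleAbs(a,alpha=1.5,beta=0),(800,600),interpolation=cv2.INTER_CUBIC))
s=sensors.get_state();print(s["position"],s["ee_rot"],s["width"])
for z in (142,174): print(proj(c,[.618,-.07,z/1000]))
```

```text
[0.48190482 0.12407519 0.31114831] [-8.50616381e-04 -3.18488025e-02  9.99492308e-01 -2.36289658e-04] 0.01950194343827787
[[100.29227324 264.40228829]]
[[ 86.20792421 278.98890397]]
```

View pics/w3.png

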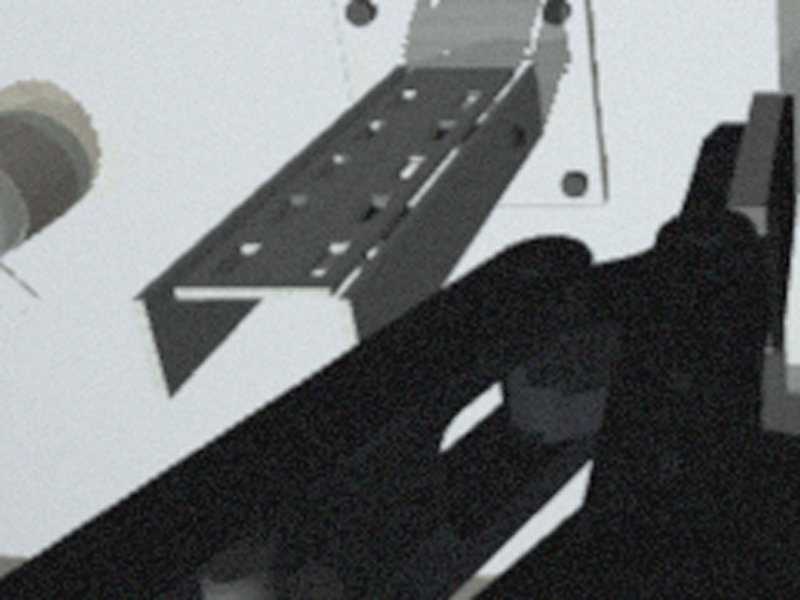

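```bash
cat >> h.py <<'E'
def face(C,yaw,y,z,x=-.02):
    n=np.array([np.cos(yaw),np.sin(yaw)]);l=np.array([-n[1],n[0]])
    p=np.array(C)+x*n+y*l;return [p[0],p[1],z]
E
python3 - <<'E'
from h import *
c=pickle.load(open("w3.pkl","rb"));a=cv2.imread("raw_w3.png")
x0,y0,x1,y1=35,218,170,302;S=5.8
a=(255*np.clip(a[y0:y1,x0:x1]/255.,0,1)**.6).astype(np.uint8)
b=cv2.resize(a,None,fx=S,fy=S,interpolation=cv2.INTER_CUBIC)
b=cv2.convertScaleAbs(b,alpha=1.3,beta=-40)
C=[.6387,-.070];yw=np.radians(3.7)
d=lambda P:((proj(c,P)+.5-[x0,y0])*S).astype(np.int32)
for r in range(5):
  for sy in(.016,-.016):
    z=.174-.032*r
    q=d([face(C,yw,sy+w,z+h) for w,h in((-.0038,0),(.0038,0),(.0038,.019),(-.0038,.019))])
    cv2.polylines(b,[q],True,(0,0,255) if r<2 else (0,255,255),1)
q=d([[*face(C,yw,y,.008,x)] for x,y in((-.065,-.065),(-.065,.065),(.065,.065),(.065,-.065))]);cv2.polylines(b,[q],True,(0,255,0),1)
cv2.imwrite("pics/c3.png",b);print(b.shape)
E
```

```text
(487, 783, 3)
```

View pics/c3.png

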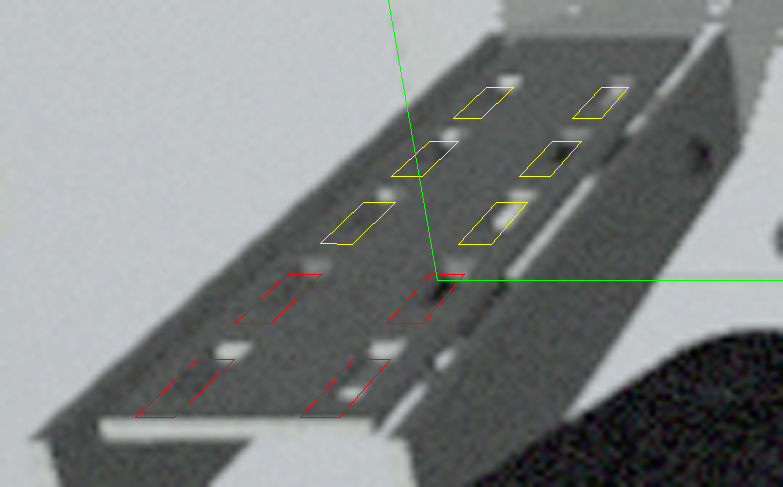

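Run:
```python
from h import *
from scipy.optimize import least_squares
c=pickle.load(open("w3.pkl","rb"));x0,y0,S=35,218,5.8
C=[.6387,-.070];yw=np.radians(3.7)
d=lambda P:((proj(c,P)+.5-[x0,y0])*S).round(1)
for z in(.008,.2,.208):
  for x in(-.024,-.02,-.016):print(z,x,d([face(C,yw,y,z,x) for y in(-.036,.036)]).tolist())
print("foot back corners w3",d([face(C,yw,.065,.008,.065),face(C,yw,.065,.0,.065)]).tolist(),"obs",((605/3.333-35)*S,(204+203/3.333-218)*S))
# fit dy,dz to lower-edge corners (crop px)
obs={(0,-1):[(218,342),(252,342)],(0,1):[(372,342),(406,342)],(1,-1):[(304,260),(331,260)],(2,-1):[(377,188),(398,188)],(2,1):[(510,190),(536,190)],(3,-1):[(441,129),(464,129)],(4,-1):[(500,75),(520,75)],(4,1):[(613,76),(633,76)]}
o=np.array([v for v in obs.values()]).reshape(-1,2)
def pr(p): return d([face(C,p[3] if len(p)>3 else yw,s*.016+e*.0038+p[0],.174-.032*r+p[1],-.02+(p[2] if len(p)>2 else 0)) for r,s in obs for e in(-1,1)])
for n in(2,3,4):
  f=least_squares(lambda p:(((proj(c,[face(C,p[3] if n>3 else yw,s*.016+e*.0038+p[0],.174-.032*r+p[1],-.02+(p[2] if n>2 else 0)) for r,s in obs for e in(-1,1)])+.5-[x0,y0])*S)-o).ravel(),[0.]*min(n,3)+[yw]*(n>3),x_scale=.01,loss="soft_l1",f_scale=5)
  print(n,f.x,np.abs(f.fun).mean())
```

```text
0.008 -0.024 [[489.0, 20.2], [728.9, 20.3]]
0.008 -0.02 [[490.9, 32.5], [730.2, 32.6]]
0.008 -0.016 [[492.8, 44.8], [731.6, 44.9]]
0.2 -0.024 [[21.4, 422.3], [401.5, 422.7]]
0.2 -0.02 [[26.2, 440.2], [404.8, 440.6]]
0.2 -0.016 [[31.0, 458.0], [408.2, 458.4]]
0.208 -0.024 [[-10.2, 449.5], [379.3, 449.9]]
0.208 -0.02 [[-5.2, 467.8], [382.8, 468.2]]
0.208 -0.016 [[-0.1, 485.9], [386.3, 486.3]]
foot back corners w3 [[849.1, 280.7], [855.4, 267.1]] obs (849.8052805280528, 272.05532553255335)
2 [-0.00034662 -0.00654215] 2.104087676044898
3 [ 0.00051183 -0.00513467 -0.00084106] 2.019021094432399
4 [ 0.00041724 -0.00517918 -0.00080474  0.06130093] 2.0051458072549195
```

Emit:
drive_tool:
  deltas:
    - {"linear":[2,-15,-10],"twist":0,"claw":0}
    - {"linear":[4,-40,-30],"twist":0,"claw":0}
    - {"linear":[6,-65,-50],"twist":0,"claw":0}
    - {"linear":[8,-90,-70],"twist":0,"claw":0}
    - {"linear":[10,-115,-90],"twist":0,"claw":0}
    - {"linear":[12,-140,-110],"twist":0,"claw":0}
    - {"linear":[13,-165,-130],"twist":0,"claw":0}
    - {"linear":[13,-185,-145],"twist":0,"claw":0}
    - {"linear":[13,-198,-155],"twist":0,"claw":0}
    - {"linear":[13,-203,-160],"twist":0,"claw":0}
    - {"linear":[13,-203,-160],"twist":0,"claw":0}
    - {"linear":[13,-203,-160],"twist":0,"claw":0}

```text
clock: 7.65
position: [0.4952, -0.0779, 0.1519]
ee_rot: [-0.0, -0.032, 0.999, 0.001]
contact_force: [-0.3, -0.3, -4.5]
width: 0.0195
gripper_force: 108.8
```

Emit:
drive_tool:
  deltas:
    - {"linear":[10,0.6,0],"twist":0,"claw":0}
    - {"linear":[20,1.3,0],"twist":0,"claw":0}
    - {"linear":[30,2,0],"twist":0,"claw":0}
    - {"linear":[38,2.5,0],"twist":0,"claw":0}
    - {"linear":[42,2.7,0],"twist":0,"claw":0}
    - {"linear":[42,2.7,0],"twist":0,"claw":0}
    - {"linear":[42,2.7,0],"twist":0,"claw":0}
    - {"linear":[42,2.7,0],"twist":0,"claw":0}

```text
clock: 8.32
position: [0.5367, -0.075, 0.1517]
ee_rot: [-0.001, -0.033, 0.999, 0.0]
contact_force: [0.1, 0.1, -4.7]
width: 0.0197
gripper_force: 108.8
```

Run:
```python
from h import *
snap("top","t4");snap("scene","s4");c,_=snap("wrist","w4")
s=sensors.get_state();print(s["position"],s["ee_rot"],s["contact_force"],s["moment"])
o=np.zeros((600,800,3),np.uint8)
r=lambda f,b,sz:cv2.resize(cv2.imread(f)[b[1]:b[3],b[0]:b[2]],sz,interpolation=cv2.INTER_CUBIC)
o[:,:400]=r("raw_s4.png",(180,165,260,285),(400,600))
o[:300,400:]=r("raw_w4.png",(156,0,356,150),(400,300))
o[300:,400:]=r("raw_w4.png",(156,192,356,342),(400,300))
cv2.imwrite("pics/c4.png",o)
```

```text
[ 0.53675068 -0.07521882  0.15191989] [-2.08813362e-04 -3.25065179e-02  9.99471498e-01  8.93947823e-05] [ 1.08033235 -0.05391614 -4.16102692] [ 0.05655381 -0.01784988  0.02203607]
```

View pics/c4.png

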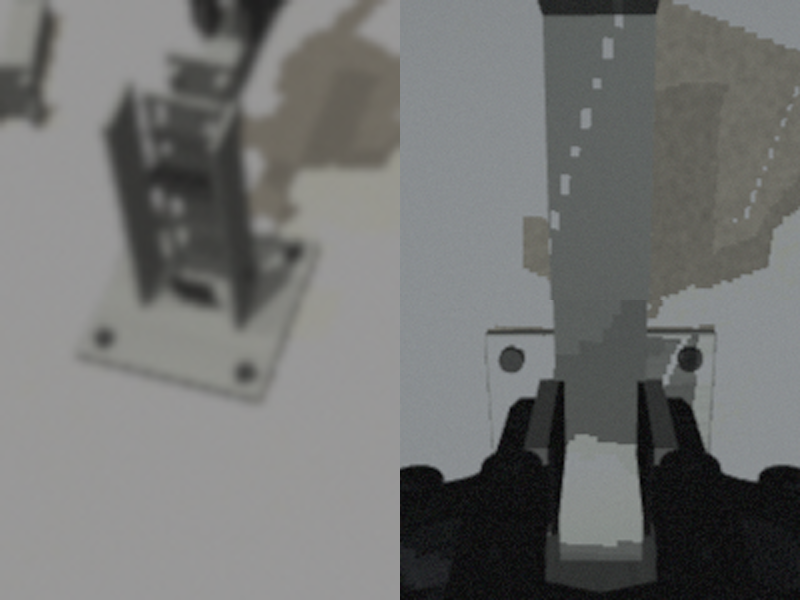

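Run:
```python
from h import *
c=pickle.load(open("w4.pkl","rb"));print(c[0][:,2])
L,R=at(c,199.5,207.5,.006),at(c,313.5,207.5,.006);print(L,R,np.linalg.norm(L-R));m=(L+R)[:2]/2;yw=np.arctan2(R[1]-L[1],R[0]-L[0])-np.pi/2
n=np.array([np.cos(yw),np.sin(yw)]);l=np.array([-n[1],n[0]]);print(np.degrees(yw),"C",m+.065*n)
s=sensors.get_state()["position"]
yw=np.radians(3.73);n=np.array([np.cos(yw),np.sin(yw)]);l=np.array([-n[1],n[0]])
for C in((.6387,-.070),tuple(m+.065*n)):print("TCP lateral vs foot, dist to face-20",(s[:2]-C)@l,(np.array(C)-s[:2])@n-.02)
a=(at(c,156+143/2,4,.168)+at(c,156+258/2,4,.168))/2;b=(at(c,156+153/2,150,.168)+at(c,156+247/2,150,.168))/2
print("arm pts lateral",(a[:2]-s[:2])@l,(a[:2]-s[:2])@n,(b[:2]-s[:2])@l,(b[:2]-s[:2])@n)
```

```text
[255.99879121 191.81967637   1.        ]
[ 0.57712471 -0.13685156  0.006     ] [ 0.56871613 -0.00897041  0.006     ] 0.12815729839488338
3.761958481621792 C [ 0.63778037 -0.06864624]
TCP lateral vs foot, dist to face-20 0.0014245254108601459 0.08207286534528074
TCP lateral vs foot, dist to face-20 5.006616588017618e-05 0.08124325768807777
arm pts lateral -0.0002839585646187695 -0.11636473128386496 -0.0003857860717829379 -0.05454191655781409
```

Emit:
drive_tool:
  deltas:
    - {"linear":[4,-0.2,0],"twist":0,"claw":0}
    - {"linear":[8,0,0],"twist":0,"claw":0}
    - {"linear":[12,0.3,0],"twist":0,"claw":0}
    - {"linear":[14,0.4,0],"twist":0,"claw":0}
    - {"linear":[15,0.5,0],"twist":0,"claw":0}
    - {"linear":[15,0.5,0],"twist":0,"claw":0}

```text
clock: 8.97
position: [0.5526, -0.0747, 0.1518]
ee_rot: [-0.0, -0.033, 0.999, 0.0]
contact_force: [0.0, 0.2, -4.0]
width: 0.019
gripper_force: 108.8
```

Emit:
drive_tool:
  deltas:
    - {"linear":[0.5,0,0],"twist":0,"claw":0}
    - {"linear":[1,0,0],"twist":0,"claw":0}
    - {"linear":[1.5,0.1,0],"twist":0,"claw":0}
    - {"linear":[2,0.1,0],"twist":0,"claw":0}
    - {"linear":[2.5,0.2,0],"twist":0,"claw":0}
    - {"linear":[3,0.2,0],"twist":0,"claw":0}
    - {"linear":[3,0.2,0],"twist":0,"claw":0}

```text
clock: 9.55
position: [0.5554, -0.0746, 0.152]
ee_rot: [0.0, -0.033, 0.999, 0.0]
contact_force: [-0.4, 0.4, -4.4]
width: 0.0194
gripper_force: 108.8
```

Emit:
drive_tool:
  deltas:
    - {"linear":[0.5,0,0],"twist":0,"claw":0}
    - {"linear":[1,0,0],"twist":0,"claw":0}
    - {"linear":[1.5,0.1,0],"twist":0,"claw":0}
    - {"linear":[2,0.1,0],"twist":0,"claw":0}
    - {"linear":[2,0.1,0],"twist":0,"claw":0}

```text
clock: 9.97
position: [0.5574, -0.0745, 0.1519]
ee_rot: [0.0, -0.033, 0.999, 0.0]
contact_force: [0.1, -0.0, -4.9]
width: 0.0192
gripper_force: 108.9
```

Emit:
drive_tool:
  deltas:
    - {"linear":[0.5,0,0],"twist":0,"claw":0}
    - {"linear":[1,0,0],"twist":0,"claw":0}
    - {"linear":[1.5,0.1,0],"twist":0,"claw":0}
    - {"linear":[2,0.1,0],"twist":0,"claw":0}
    - {"linear":[2,0.1,0],"twist":0,"claw":0}

```text
clock: 10.38
position: [0.5594, -0.0744, 0.1519]
ee_rot: [0.0, -0.033, 0.999, 0.0]
contact_force: [-0.5, -0.0, -4.0]
width: 0.0196
gripper_force: 108.8
```

Emit:
drive_tool:
  deltas:
    - {"linear":[0.5,0,0],"twist":0,"claw":0}
    - {"linear":[1,0,0],"twist":0,"claw":0}
    - {"linear":[1.5,0.1,0],"twist":0,"claw":0}
    - {"linear":[2,0.1,0],"twist":0,"claw":0}
    - {"linear":[2,0.1,0],"twist":0,"claw":0}

```text
clock: 10.8
position: [0.5614, -0.0743, 0.1519]
ee_rot: [0.0, -0.033, 0.999, 0.0]
contact_force: [0.2, -0.3, -4.7]
width: 0.0194
gripper_force: 108.8
```

Emit:
drive_tool:
  deltas:
    - {"linear":[0.5,0,0],"twist":0,"claw":0}
    - {"linear":[1,0,0],"twist":0,"claw":0}
    - {"linear":[1.5,0.1,0],"twist":0,"claw":0}
    - {"linear":[2,0.1,0],"twist":0,"claw":0}
    - {"linear":[2,0.1,0],"twist":0,"claw":0}

```text
clock: 11.22
position: [0.5634, -0.0741, 0.1519]
ee_rot: [0.0, -0.033, 0.999, 0.0]
contact_force: [0.2, -0.1, -4.2]
width: 0.0195
gripper_force: 108.8
```

Emit:
drive_tool:
  deltas:
    - {"linear":[0.4,0,0],"twist":0,"claw":0}
    - {"linear":[0.8,0,0],"twist":0,"claw":0}
    - {"linear":[1,0.1,0],"twist":0,"claw":0}
    - {"linear":[1,0.1,0],"twist":0,"claw":0}

```text
clock: 11.55
position: [0.5643, -0.074, 0.1519]
ee_rot: [0.0, -0.033, 0.999, 0.0]
contact_force: [0.4, -0.5, -3.2]
width: 0.0195
gripper_force: 108.8
```

Emit:
drive_tool:
  deltas:
    - {"linear":[0.4,0,0],"twist":0,"claw":0}
    - {"linear":[0.8,0,0],"twist":0,"claw":0}
    - {"linear":[1,0.1,0],"twist":0,"claw":0}
    - {"linear":[1,0.1,0],"twist":0,"claw":0}

```text
clock: 11.88
position: [0.5653, -0.074, 0.1519]
ee_rot: [0.0, -0.033, 0.999, 0.0]
contact_force: [-0.8, -0.8, -3.7]
width: 0.0198
gripper_force: 108.8
```

Emit:
drive_tool:
  deltas:
    - {"linear":[0.4,0,0],"twist":0,"claw":0}
    - {"linear":[0.8,0,0],"twist":0,"claw":0}
    - {"linear":[1,0.1,0],"twist":0,"claw":0}
    - {"linear":[1,0.1,0],"twist":0,"claw":0}

```text
clock: 12.22
position: [0.5663, -0.0739, 0.1519]
ee_rot: [0.0, -0.033, 0.999, 0.0]
contact_force: [0.1, 0.5, -3.5]
width: 0.0194
gripper_force: 108.8
```

Emit:
drive_tool:
  deltas:
    - {"linear":[0.3,0,0],"twist":0,"claw":0}
    - {"linear":[0.6,0,0],"twist":0,"claw":0}
    - {"linear":[0.6,0,0],"twist":0,"claw":0}

```text
clock: 12.47
position: [0.5667, -0.0739, 0.1519]
ee_rot: [-0.0, -0.033, 0.999, 0.0]
contact_force: [-0.8, 0.2, -4.4]
width: 0.0193
gripper_force: 108.9
```

Emit:
drive_tool:
  deltas:
    - {"linear":[0.3,0,0],"twist":0,"claw":0}
    - {"linear":[0.6,0,0],"twist":0,"claw":0}
    - {"linear":[0.6,0,0],"twist":0,"claw":0}

```text
clock: 12.72
position: [0.5669, -0.0739, 0.1519]
ee_rot: [-0.001, -0.033, 0.999, 0.0]
contact_force: [-1.9, -0.4, -3.1]
width: 0.0195
gripper_force: 109.0
```

Emit:
drive_tool:
  deltas:
    - {"linear":[0.3,0,0],"twist":0,"claw":0}
    - {"linear":[0.6,0,0],"twist":0,"claw":0}
    - {"linear":[0.6,0,0],"twist":0,"claw":0}

```text
clock: 12.97
position: [0.5672, -0.0738, 0.1519]
ee_rot: [-0.001, -0.033, 0.999, 0.0]
contact_force: [-3.7, -0.9, -2.9]
width: 0.0195
gripper_force: 109.1
```

Emit:
drive_tool:
  deltas:
    - {"linear":[-0.7,0,0],"twist":0,"claw":0}
    - {"linear":[-0.7,0,-0.5],"twist":0,"claw":0}
    - {"linear":[-0.7,0,-1],"twist":0,"claw":0}
    - {"linear":[-0.7,0,-1.5],"twist":0,"claw":0}
    - {"linear":[-0.7,0,-2],"twist":0,"claw":0}
    - {"linear":[-0.7,0,-2],"twist":0,"claw":0}

```text
clock: 13.47
position: [0.5671, -0.0738, 0.1497]
ee_rot: [-0.0, -0.033, 0.999, 0.0]
contact_force: [-3.5, 0.1, -2.3]
width: 0.0192
gripper_force: 109.1
```

Emit:
drive_tool:
  deltas:
    - {"linear":[0,0,-0.5],"twist":0,"claw":0}
    - {"linear":[0,0,-1],"twist":0,"claw":0}
    - {"linear":[0,0,-1.5],"twist":0,"claw":0}
    - {"linear":[0,0,-1.5],"twist":0,"claw":0}

```text
clock: 13.8
position: [0.5671, -0.0738, 0.1483]
ee_rot: [-0.0, -0.033, 0.999, 0.0]
contact_force: [-3.3, -0.5, -2.1]
width: 0.0193
gripper_force: 109.2
```

Emit:
drive_tool:
  deltas:
    - {"linear":[-0.5,0,-0.5],"twist":0,"claw":0}
    - {"linear":[-0.5,0,-1],"twist":0,"claw":0}
    - {"linear":[-0.5,0,-1.5],"twist":0,"claw":0}
    - {"linear":[-0.5,0,-1.5],"twist":0,"claw":0}

```text
clock: 14.13
position: [0.5668, -0.0738, 0.147]
ee_rot: [-0.0, -0.033, 0.999, 0.0]
contact_force: [-5.2, -0.3, -1.8]
width: 0.0195
gripper_force: 109.3
```

Emit:
drive_tool:
  deltas:
    - {"linear":[0,0,-0.5],"twist":0,"claw":0}
    - {"linear":[0,0,-1],"twist":0,"claw":0}
    - {"linear":[0,0,-1],"twist":0,"claw":0}

```text
clock: 14.38
position: [0.5666, -0.0738, 0.146]
ee_rot: [-0.0, -0.033, 0.999, 0.0]
contact_force: [-6.3, -0.8, 1.8]
width: 0.0194
gripper_force: 109.5
```

Emit:
drive_tool:
  deltas:
    - {"linear":[0,0,-0.4],"twist":0,"claw":0}
    - {"linear":[0,0,-0.8],"twist":0,"claw":0}
    - {"linear":[0,0,-0.8],"twist":0,"claw":0}

```text
clock: 14.63
position: [0.5664, -0.0739, 0.1454]
ee_rot: [-0.0, -0.033, 0.999, 0.0]
contact_force: [-5.3, -0.9, 2.3]
width: 0.0195
gripper_force: 109.6
```

Emit:
drive_tool:
  deltas:
    - {"linear":[0,0,-0.4],"twist":0,"claw":0}
    - {"linear":[0,0,-0.8],"twist":0,"claw":0}
    - {"linear":[0,0,-0.8],"twist":0,"claw":0}

```text
clock: 14.88
position: [0.5664, -0.074, 0.145]
ee_rot: [-0.0, -0.033, 0.999, -0.0]
contact_force: [-6.8, 0.0, 4.2]
width: 0.0198
gripper_force: 109.9
```

Emit:
drive_tool:
  deltas:
    - {"linear":[0,0,-0.4],"twist":0,"claw":0}
    - {"linear":[0,0,-0.8],"twist":0,"claw":0}
    - {"linear":[0,0,-0.8],"twist":0,"claw":0}

```text
clock: 15.13
position: [0.5663, -0.074, 0.1448]
ee_rot: [-0.0, -0.033, 0.999, -0.0]
contact_force: [-7.9, 0.1, 6.2]
width: 0.0197
gripper_force: 110.3
```

Emit:
drive_tool:
  deltas:
    - {"linear":[0,0,-0.4],"twist":0,"claw":0}
    - {"linear":[0,0,-0.8],"twist":0,"claw":0}
    - {"linear":[0,0,-0.8],"twist":0,"claw":0}

```text
clock: 15.38
position: [0.5663, -0.074, 0.1446]
ee_rot: [0.0, -0.033, 0.999, -0.0]
contact_force: [-9.5, -0.1, 9.4]
width: 0.0196
gripper_force: 110.7
```

Emit:
drive_tool:
  deltas:
    - {"linear":[0,0,-0.4],"twist":0,"claw":0}
    - {"linear":[0,0,-0.8],"twist":0,"claw":0}
    - {"linear":[0,0,-0.8],"twist":0,"claw":0}

```text
clock: 15.63
position: [0.5662, -0.074, 0.1444]
ee_rot: [0.0, -0.033, 0.999, -0.0]
contact_force: [-9.4, -0.3, 12.2]
width: 0.0193
gripper_force: 111.1
```

Emit:
drive_tool:
  deltas:
    - {"linear":[-0.5,0,0],"twist":0,"claw":0}
    - {"linear":[-1,0,0],"twist":0,"claw":0}
    - {"linear":[-1,0,0],"twist":0,"claw":0}

```text
clock: 15.88
position: [0.5661, -0.0741, 0.1444]
ee_rot: [0.001, -0.033, 0.999, -0.0]
contact_force: [-8.3, 0.6, 10.9]
width: 0.0199
gripper_force: 110.8
```

Emit:
drive_tool:
  deltas:
    - {"linear":[-0.5,0,-0.2],"twist":0,"claw":0}
    - {"linear":[-0.7,0,-0.4],"twist":0,"claw":0}
    - {"linear":[-0.7,0,-0.4],"twist":0,"claw":0}

```text
clock: 16.13
position: [0.5659, -0.0741, 0.1443]
ee_rot: [0.002, -0.033, 0.999, -0.0]
contact_force: [-8.2, 0.2, 11.9]
width: 0.0196
gripper_force: 110.9
```

Run:
```python
from h import *
s=sensors.get_state();print({k:np.round(s[k],4) for k in("position","ee_rot","contact_force","moment")})
snap("wrist","w5")
a=cv2.imread("raw_w4.png");b=cv2.imread("raw_w5.png")
# arm-end shift in image between grasp-carry and now = slip/pitch in grip
for bx in((215,0,300,30),(225,20,290,150)):
    x0,y0,x1,y1=bx
    t=cv2.cvtColor(a,6)[y0:y1,x0:x1].astype(np.float32);u=cv2.cvtColor(b,6)[y0:y1,x0:x1].astype(np.float32)
    print(cv2.phaseCorrelate(t,u))
for im in(a,b):
    g=cv2.cvtColor(im,6).astype(int);print(g[0:14,256].tolist(),g[3,215:300:1].tolist())
```

```text
{'position': array([ 0.5659, -0.0741,  0.1443]), 'ee_rot': array([ 1.700e-03, -3.260e-02,  9.995e-01, -5.000e-04]), 'contact_force': array([-8.246 ,  0.229 , 11.9478]), 'moment': array([0.0766, 0.9752, 0.0201])}
((-0.5761244501284395, 0.40003153475292663), 0.5951717193038375)
((0.010933587167841097, 0.6795565613063985), 0.8180612899638988)
[43, 41, 39, 41, 42, 38, 41, 74, 89, 98, 96, 99, 98, 93] [136, 137, 139, 139, 137, 136, 137, 136, 136, 138, 112, 64, 41, 40, 32, 43, 38, 37, 37, 41, 36, 44, 42, 36, 38, 40, 38, 41, 31, 40, 38, 37, 39, 40, 40, 44, 40, 35, 36, 41, 38, 41, 34, 37, 37, 37, 39, 44, 46, 45, 51, 50, 42, 39, 39, 42, 40, 37, 34, 37, 39, 31, 38, 38, 38, 38, 37, 36, 34, 54, 89, 105, 105, 108, 110, 105, 106, 107, 107, 108, 110, 105, 105, 109, 107]
[59, 38, 37, 38, 36, 37, 40, 39, 38, 43, 61, 86, 96, 97] [134, 136, 136, 132, 135, 138, 135, 135, 134, 129, 98, 38, 37, 36, 40, 34, 34, 37, 40, 41, 40, 33, 45, 46, 35, 40, 37, 38, 42, 40, 37, 39, 36, 38, 40, 42, 38, 34, 37, 34, 39, 38, 40, 40, 43, 40, 45, 47, 50, 49, 51, 46, 40, 38, 33, 40, 40, 39, 40, 39, 42, 45, 38, 32, 37, 38, 41, 34, 45, 83, 102, 100, 102, 102, 103, 106, 104, 105, 105, 105, 101, 102, 105, 103, 104]
```

Emit:
drive_tool:
  deltas:
    - {"linear":[-0.5,0,0],"twist":0,"claw":0}
    - {"linear":[-1,0,0],"twist":0,"claw":0}
    - {"linear":[-1.5,0,0],"twist":0,"claw":0}
    - {"linear":[-1.5,0,0],"twist":0,"claw":0}

```text
clock: 16.52
position: [0.5657, -0.0741, 0.1443]
ee_rot: [0.003, -0.033, 0.999, -0.001]
contact_force: [-5.3, -0.1, 8.8]
width: 0.0195
gripper_force: 110.7
```

Emit:
drive_tool:
  deltas:
    - {"linear":[0,0,-0.3],"twist":0,"claw":0}
    - {"linear":[0,0,-0.6],"twist":0,"claw":0}
    - {"linear":[0,0,-0.6],"twist":0,"claw":0}

```text
clock: 16.77
position: [0.5656, -0.0741, 0.1441]
ee_rot: [0.003, -0.033, 0.999, -0.001]
contact_force: [-6.4, 0.7, 11.4]
width: 0.0191
gripper_force: 111.0
```

Emit:
drive_tool:
  deltas:
    - {"linear":[0,0,-0.4],"twist":0,"claw":0}
    - {"linear":[0,0,-0.8],"twist":0,"claw":0}
    - {"linear":[0,0,-0.8],"twist":0,"claw":0}

```text
clock: 17.02
position: [0.5656, -0.0742, 0.1439]
ee_rot: [0.003, -0.033, 0.999, -0.001]
contact_force: [-6.9, 0.2, 14.1]
width: 0.0192
gripper_force: 111.4
```

Emit:
drive_tool:
  deltas:
    - {"linear":[0,0,-0.3],"twist":0,"claw":0}
    - {"linear":[0,0,-0.6],"twist":0,"claw":0}
    - {"linear":[0,0,-0.6],"twist":0,"claw":0}

```text
clock: 17.27
position: [0.5655, -0.0742, 0.1437]
ee_rot: [0.003, -0.033, 0.999, -0.001]
contact_force: [-6.7, 1.2, 16.6]
width: 0.0194
gripper_force: 111.7
```

The push is pitching the bracket nose-up, so the hooks bind on the catch. I'll ease off and let go, since the hooks are engaged. Then I'll press down with closed fingertips close to the plate.

Emit:
drive_tool:
  deltas:
    - {"linear":[0,0,1],"twist":0,"claw":0}
    - {"linear":[0,0,2],"twist":0,"claw":0}
    - {"linear":[0,0,3],"twist":0,"claw":0}
    - {"linear":[0,0,3.3],"twist":0,"claw":0}
    - {"linear":[0,0,3.3],"twist":0,"claw":0}
  squeeze: 40

```text
clock: 17.68
position: [0.5655, -0.0741, 0.1443]
ee_rot: [0.002, -0.033, 0.999, -0.0]
contact_force: [-3.0, 1.1, 6.8]
width: 0.0196
gripper_force: 110.3
```

Emit:
drive_tool:
  deltas:
    - {"linear":[0,0,0],"twist":0,"claw":0.3}
    - {"linear":[0,0,0],"twist":0,"claw":0.4}
    - {"linear":[0,0,0],"twist":0,"claw":0.5}
    - {"linear":[0,0,0],"twist":0,"claw":0.6}
    - {"linear":[0,0,0],"twist":0,"claw":0.6}

```text
clock: 18.1
position: [0.5638, -0.0739, 0.1425]
ee_rot: [-0.0, -0.033, 0.999, 0.0]
contact_force: [-0.4, -0.8, 0.2]
width: 0.0512
gripper_force: 0.0
```

Run:
```python
from h import *
s=sensors.get_state();print({k:np.round(s[k],4) for k in("position","ee_rot","contact_force","moment","width")})
snap("wrist","w6")
for f in("raw_w4","raw_w5","raw_w6"):
    g=cv2.GaussianBlur(cv2.cvtColor(cv2.imread(f+".png"),6),(3,3),0).astype(int);print(g[0:24,256].tolist());
    for r in(4,60,120):print(r,[int(i) for i in np.argsort(-np.abs(np.diff(g[r,200:310])))[:6]+200])
```

```text
{'position': array([ 0.5638, -0.0739,  0.1425]), 'ee_rot': array([-0.000e+00, -3.250e-02,  9.995e-01,  1.000e-04]), 'contact_force': array([-0.3868, -0.8056,  0.2475]), 'moment': array([-0.0095, -0.0209,  0.0216]), 'width': np.float64(0.0512)}
[41, 40, 39, 39, 39, 38, 47, 69, 89, 96, 97, 97, 97, 96, 96, 97, 96, 97, 98, 101, 102, 103, 104, 104]
4 [225, 226, 284, 283, 224, 285]
60 [228, 251, 245, 250, 246, 227]
120 [231, 217, 216, 229, 232, 228]
[49, 44, 39, 39, 38, 37, 38, 38, 39, 45, 62, 82, 94, 96, 97, 97, 97, 97, 97, 96, 97, 99, 101, 102]
4 [225, 224, 226, 283, 282, 284]
60 [228, 229, 227, 245, 230, 250]
120 [215, 214, 213, 216, 230, 229]
[101, 97, 80, 57, 45, 42, 41, 41, 39, 39, 39, 40, 49, 71, 91, 98, 100, 100, 99, 100, 103, 105, 105, 105]
4 [223, 224, 283, 222, 284, 282]
60 [228, 227, 250, 245, 246, 249]
120 [212, 213, 234, 233, 214, 231]
```

Emit:
drive_tool:
  deltas:
    - {"linear":[0,0,10],"twist":0,"claw":0.6}
    - {"linear":[0,0,30],"twist":0,"claw":0.6}
    - {"linear":[0,0,50],"twist":0,"claw":0.6}
    - {"linear":[0,0,62],"twist":0,"claw":0.4}
    - {"linear":[0,0,65],"twist":0,"claw":0.2}
    - {"linear":[0,0,65],"twist":0,"claw":0}
    - {"linear":[10,0.6,65],"twist":0,"claw":0}
    - {"linear":[20,1.3,65],"twist":0,"claw":0}
    - {"linear":[28,1.8,65],"twist":0,"claw":0}
    - {"linear":[33,2.2,65],"twist":0,"claw":0}
    - {"linear":[33,2.2,65],"twist":0,"claw":0}
    - {"linear":[33,2.2,65],"twist":0,"claw":0}

```text
clock: 19.15
position: [0.5968, -0.0715, 0.207]
ee_rot: [-0.001, -0.033, 0.999, 0.0]
contact_force: [-0.9, 0.1, -0.6]
width: -0.0004
gripper_force: 0.0
```

Emit:
drive_tool:
  deltas:
    - {"linear":[0,0,-8],"twist":0,"claw":0}
    - {"linear":[0,0,-18],"twist":0,"claw":0}
    - {"linear":[0,0,-25],"twist":0,"claw":0}
    - {"linear":[0,0,-28],"twist":0,"claw":0}
    - {"linear":[0,0,-30],"twist":0,"claw":0}
    - {"linear":[0,0,-30],"twist":0,"claw":0}

```text
clock: 19.65
position: [0.5962, -0.0716, 0.1771]
ee_rot: [-0.001, -0.033, 0.999, 0.0]
contact_force: [-0.1, 0.3, 0.2]
width: 0.0002
gripper_force: 0.0
```

Now feel down onto the arm top.

Emit:
drive_tool:
  deltas:
    - {"linear":[0,0,-1],"twist":0,"claw":0}
    - {"linear":[0,0,-2],"twist":0,"claw":0}
    - {"linear":[0,0,-3],"twist":0,"claw":0}
    - {"linear":[0,0,-4],"twist":0,"claw":0}
    - {"linear":[0,0,-4],"twist":0,"claw":0}

```text
clock: 20.07
position: [0.5966, -0.0716, 0.1738]
ee_rot: [-0.0, -0.033, 0.999, 0.0]
contact_force: [-0.7, 0.1, 0.3]
width: 0.0
gripper_force: 0.0
```

Emit:
drive_tool:
  deltas:
    - {"linear":[0,0,-0.7],"twist":0,"claw":0}
    - {"linear":[0,0,-1.4],"twist":0,"claw":0}
    - {"linear":[0,0,-2],"twist":0,"claw":0}
    - {"linear":[0,0,-2],"twist":0,"claw":0}

```text
clock: 20.4
position: [0.5966, -0.0716, 0.1717]
ee_rot: [-0.0, -0.033, 0.999, 0.0]
contact_force: [-0.2, 0.8, -0.1]
width: 0.0
gripper_force: 0.0
```

Emit:
drive_tool:
  deltas:
    - {"linear":[0,0,-0.5],"twist":0,"claw":0}
    - {"linear":[0,0,-1],"twist":0,"claw":0}
    - {"linear":[0,0,-1],"twist":0,"claw":0}

```text
clock: 20.65
position: [0.5966, -0.0716, 0.1707]
ee_rot: [-0.0, -0.033, 0.999, 0.0]
contact_force: [0.3, 0.2, -0.3]
width: -0.0001
gripper_force: 0.0
```

Emit:
drive_tool:
  deltas:
    - {"linear":[0,0,-0.5],"twist":0,"claw":0}
    - {"linear":[0,0,-1],"twist":0,"claw":0}
    - {"linear":[0,0,-1],"twist":0,"claw":0}

```text
clock: 20.9
position: [0.5966, -0.0716, 0.1697]
ee_rot: [-0.0, -0.033, 0.999, 0.0]
contact_force: [-0.0, -0.8, 0.2]
width: -0.0004
gripper_force: 0.0
```

Emit:
drive_tool:
  deltas:
    - {"linear":[0,0,-0.5],"twist":0,"claw":0}
    - {"linear":[0,0,-1],"twist":0,"claw":0}
    - {"linear":[0,0,-1],"twist":0,"claw":0}

```text
clock: 21.15
position: [0.5966, -0.0716, 0.1687]
ee_rot: [-0.0, -0.033, 0.999, 0.0]
contact_force: [-0.5, 0.8, -0.5]
width: 0.0003
gripper_force: 0.0
```

Emit:
drive_tool:
  deltas:
    - {"linear":[0,0,-0.5],"twist":0,"claw":0}
    - {"linear":[0,0,-1],"twist":0,"claw":0}
    - {"linear":[0,0,-1],"twist":0,"claw":0}

```text
clock: 21.4
position: [0.5966, -0.0716, 0.1677]
ee_rot: [-0.0, -0.033, 0.999, 0.0]
contact_force: [-0.0, 0.3, -0.9]
width: -0.0004
gripper_force: 0.0
```

Emit:
drive_tool:
  deltas:
    - {"linear":[0,0,-0.5],"twist":0,"claw":0}
    - {"linear":[0,0,-1],"twist":0,"claw":0}
    - {"linear":[0,0,-1],"twist":0,"claw":0}

```text
clock: 21.65
position: [0.5966, -0.0716, 0.1667]
ee_rot: [-0.0, -0.033, 0.999, 0.0]
contact_force: [0.3, 0.4, -0.8]
width: 0.0
gripper_force: 0.0
```

Emit:
drive_tool:
  deltas:
    - {"linear":[0,0,-0.5],"twist":0,"claw":0}
    - {"linear":[0,0,-1],"twist":0,"claw":0}
    - {"linear":[0,0,-1],"twist":0,"claw":0}

```text
clock: 21.9
position: [0.5966, -0.0716, 0.1657]
ee_rot: [-0.0, -0.033, 0.999, 0.0]
contact_force: [-0.2, 0.4, 0.1]
width: 0.0001
gripper_force: 0.0
```

Emit:
drive_tool:
  deltas:
    - {"linear":[0,0,-0.5],"twist":0,"claw":0}
    - {"linear":[0,0,-1],"twist":0,"claw":0}
    - {"linear":[0,0,-1],"twist":0,"claw":0}

```text
clock: 22.15
position: [0.5966, -0.0716, 0.1647]
ee_rot: [-0.0, -0.033, 0.999, 0.0]
contact_force: [0.1, -0.1, -0.0]
width: 0.0
gripper_force: 0.0
```

Run:
```python
from h import *
c6=pickle.load(open("w6.pkl","rb"));c,_=snap("wrist","w7")
yw=np.radians(3.73);n=np.array([np.cos(yw),np.sin(yw),0]);l=np.array([-n[1],n[0],0])
P=np.array([.618,-.0703,0])
for nm,cc in(("w6",c6),("w7",c)):
  g=cv2.GaussianBlur(cv2.cvtColor(cv2.imread(f"raw_{nm}.png"),6),(3,3),0).astype(int)
  print(nm,"col256",g[0:200:4,256].tolist())
  for r in range(4,200,24):print(r,g[r,180:330:5].tolist())
  for zo in(.120,.124,.128):
    pts=[P-.17*n+zz*np.array([0,0,1])+s*.012*l for zz in(zo+.046,) for s in(-1,1)]+[P-.166*n+np.array([0,0,zo+.046]),P-.166*n+np.array([0,0,zo+.034])]
    print(zo,proj(cc,pts).round(1).tolist())
```

```text
w6 col256 [101, 45, 39, 49, 100, 103, 108, 123, 101, 100, 101, 106, 106, 101, 101, 100, 99, 100, 101, 101, 101, 102, 101, 102, 101, 102, 100, 101, 101, 100, 101, 99, 100, 98, 100, 99, 99, 99, 98, 98, 98, 97, 98, 96, 97, 96, 96, 96, 96, 97]
4 [139, 140, 140, 140, 141, 140, 140, 140, 141, 55, 46, 45, 45, 44, 43, 45, 47, 48, 42, 40, 37, 101, 106, 106, 109, 135, 137, 140, 140, 140]
28 [140, 141, 141, 142, 141, 142, 142, 141, 141, 143, 98, 98, 99, 99, 100, 106, 137, 99, 101, 100, 101, 106, 107, 108, 108, 106, 108, 108, 109, 108]
52 [143, 143, 143, 143, 143, 143, 143, 142, 144, 143, 99, 99, 100, 99, 100, 102, 101, 100, 100, 101, 100, 97, 101, 98, 97, 97, 98, 111, 110, 108]
76 [144, 143, 143, 144, 143, 144, 143, 144, 143, 144, 102, 100, 100, 100, 101, 101, 101, 101, 101, 101, 101, 97, 98, 97, 99, 99, 97, 108, 106, 107]
100 [143, 144, 144, 144, 144, 143, 144, 144, 145, 144, 106, 122, 107, 100, 101, 102, 101, 102, 102, 102, 101, 100, 98, 98, 98, 99, 103, 113, 111, 110]
124 [144, 145, 144, 145, 144, 144, 144, 111, 112, 111, 107, 99, 100, 101, 100, 100, 99, 101, 101, 101, 101, 98, 98, 99, 101, 
[... 1704 characters left out ...]
, 100, 99, 100, 99, 102, 100, 101, 101, 110, 100, 101, 100]
148 [143, 143, 143, 143, 143, 143, 143, 143, 143, 143, 144, 101, 97, 97, 97, 98, 98, 98, 98, 98, 101, 103, 125, 143, 143, 143, 144, 144, 143, 143]
172 [144, 143, 143, 144, 140, 140, 77, 114, 143, 143, 143, 100, 97, 95, 95, 95, 96, 96, 95, 95, 87, 87, 117, 90, 49, 108, 143, 141, 143, 143]
196 [143, 143, 142, 143, 138, 144, 143, 143, 144, 58, 83, 79, 94, 93, 92, 95, 94, 89, 85, 80, 87, 71, 78, 88, 103, 142, 143, 143, 144, 143]
0.12 [[229.5, -69.7], [284.3, -69.7], [256.9, -58.6], [256.9, -45.2]]
0.124 [[228.7, -75.1], [285.2, -75.1], [256.9, -63.6], [256.9, -49.4]]
0.128 [[227.8, -80.8], [286.1, -80.9], [256.9, -68.9], [256.9, -53.9]]
```

Run:
```python
from h import *
yw=np.radians(3.73);n=np.array([np.cos(yw),np.sin(yw),0]);l=np.array([-n[1],n[0],0]);P=np.array([.618,-.0703,0])
for nm in("w4","w6","w7"):
  c=pickle.load(open(nm+".pkl","rb"));g=cv2.cvtColor(cv2.imread(f"raw_{nm}.png"),6).astype(float)
  for r in(60,85,110,150,160,170,180):
    a=g[r-2:r+3].mean(0);d=np.diff(cv2.GaussianBlur(a[None],(5,1),0)[0])
    L=220+np.argmin(d[220:242]);R=268+np.argmax(np.abs(d[268:300]))
    # arm height from left edge..right edge width 24 mm
    best=min(np.arange(.13,.2,.0005),key=lambda h:abs(np.linalg.norm(at(c,L,r,h)-at(c,R,r,h))-.024))
    print(nm,r,L,R,"h",round(best,4),"x along",round(float((at(c,256,r,best)-P)@n),3))
s=sensors.get_state();print(s["position"])
g=cv2.cvtColor(cv2.imread("raw_w7.png"),6);
for r in range(180,384,12):print(r,g[r,190:330:5].tolist())
```

```text
w4 60 228 283 h 0.171 x along -0.176
w4 85 229 298 h 0.1995 x along -0.164
w4 110 235 284 h 0.1615 x along -0.155
w4 150 230 281 h 0.173 x along -0.137
w4 160 231 280 h 0.169 x along -0.131
w4 170 231 281 h 0.173 x along -0.127
w4 180 231 291 h 0.1965 x along -0.128
w6 60 228 296 h 0.1875 x along -0.145
w6 85 228 280 h 0.157 x along -0.139
w6 110 228 280 h 0.1605 x along -0.128
w6 150 230 295 h 0.1925 x along -0.114
w6 160 230 280 h 0.162 x along -0.104
w6 170 230 281 h 0.166 x along -0.1
w6 180 231 280 h 0.1625 x along -0.095
w7 60 231 278 h 0.1605 x along -0.119
w7 85 232 279 h 0.1645 x along -0.107
w7 110 221 278 h 0.1945 x along -0.095
w7 150 233 289 h 0.1975 x along -0.079
w7 160 234 298 h 0.1995 x along -0.075
w7 170 234 295 h 0.1995 x along -0.07
w7 180 229 286 h 0.1995 x along -0.066
[ 0.59659433 -0.07164243  0.1647542 ]
180 [142, 143, 138, 146, 147, 143, 144, 142, 124, 99, 97, 96, 95, 96, 92, 94, 96, 95, 88, 91, 112, 86, 90, 119, 143, 144, 140, 145]
192 [140, 143, 125, 144, 141, 145, 143, 116, 82, 92, 93, 94, 94, 92, 92, 94, 83, 83, 89, 97, 88, 85, 86, 141, 144, 144, 142, 14
[... 1122 characters left out ...]
, 13, 20, 20, 11, 22, 10, 12, 12, 20, 15, 18, 13, 142, 81, 15, 12, 14, 25, 17, 15, 14, 17, 12, 10, 22, 26, 25]
324 [17, 21, 23, 24, 17, 18, 20, 11, 11, 14, 13, 16, 11, 139, 127, 14, 14, 10, 16, 10, 13, 15, 12, 27, 13, 16, 23, 18]
336 [33, 10, 23, 13, 19, 21, 18, 21, 14, 14, 21, 10, 102, 140, 142, 20, 21, 15, 12, 15, 13, 11, 17, 16, 14, 21, 23, 24]
348 [16, 11, 16, 10, 15, 22, 17, 24, 11, 10, 11, 16, 11, 11, 18, 20, 21, 13, 22, 13, 12, 15, 22, 11, 14, 21, 25, 15]
360 [24, 14, 20, 15, 13, 22, 10, 13, 10, 15, 10, 16, 22, 21, 24, 20, 11, 12, 10, 19, 17, 17, 10, 14, 19, 25, 15, 12]
372 [12, 22, 10, 13, 22, 14, 10, 14, 11, 16, 18, 19, 19, 10, 13, 13, 24, 11, 22, 12, 12, 14, 10, 13, 18, 21, 12, 11]
```

Emit:
drive_tool:
  deltas:
    - {"linear":[0,0,-0.5],"twist":0,"claw":0}
    - {"linear":[0,0,-1],"twist":0,"claw":0}
    - {"linear":[0,0,-1.5],"twist":0,"claw":0}
    - {"linear":[0,0,-1.5],"twist":0,"claw":0}

```text
clock: 22.53
position: [0.5965, -0.0716, 0.1631]
ee_rot: [-0.0, -0.033, 0.999, 0.0]
contact_force: [0.1, -0.7, 0.3]
width: -0.0
gripper_force: 0.0
```

Emit:
drive_tool:
  deltas:
    - {"linear":[0,0,-0.5],"twist":0,"claw":0}
    - {"linear":[0,0,-1],"twist":0,"claw":0}
    - {"linear":[0,0,-1.5],"twist":0,"claw":0}
    - {"linear":[0,0,-1.5],"twist":0,"claw":0}

```text
clock: 22.87
position: [0.5965, -0.0716, 0.1617]
ee_rot: [-0.0, -0.033, 0.999, 0.0]
contact_force: [-0.5, -1.3, 0.0]
width: -0.0001
gripper_force: 0.0
```

Emit:
drive_tool:
  deltas:
    - {"linear":[0,0,-0.5],"twist":0,"claw":0}
    - {"linear":[0,0,-1],"twist":0,"claw":0}
    - {"linear":[0,0,-1.5],"twist":0,"claw":0}
    - {"linear":[0,0,-1.5],"twist":0,"claw":0}

```text
clock: 23.2
position: [0.5965, -0.0716, 0.1602]
ee_rot: [-0.0, -0.033, 0.999, 0.0]
contact_force: [-0.0, -0.3, 0.1]
width: -0.0002
gripper_force: 0.0
```

Run:
```python
from h import *
from scipy.optimize import fsolve
yw=np.radians(3.73);n=np.array([np.cos(yw),np.sin(yw),0])
def edges(nm):
    g=cv2.cvtColor(cv2.imread(f"raw_{nm}.png"),6).astype(float)[:30,245:268].mean(1);d=np.diff(g)
    return g.round().astype(int).tolist(),int(np.argmin(d[:8])),int(np.argmax(d[4:25])+4)
for nm,tc in(("w4",(.53675,-.0752,.1519)),("w5",(.5659,-.0741,.1443)),("w6",(.5638,-.0739,.1425))):
    g,a,b=edges(nm);print(nm,g,a,b)
c4,c5,c6=[pickle.load(open(f"w{i}.pkl","rb")) for i in(4,5,6)]
T4=np.array([.53675,-.0752,.1519]);T5=np.array([.5659,-.0741,.1443]);T6=np.array([.5638,-.0739,.1425])
pv=lambda c,T,x,z:proj(c,T+x*n+[0,0,z])[0,1]
x4=fsolve(lambda x:pv(c4,T4,x[0],.0164)-7,-.11)[0];print("x rel base inner, w4",x4,"-> plate at",x4+.166)
s=fsolve(lambda p:[pv(c6,T6,p[0],p[1])-13,pv(c6,T6,p[0],p[1]+.012)-2.7],[-.11,.016]);print("w6 rel",s,"abs x along",(T6+s[0]*n)[0],"arm top z at tail",T6[2]+s[1])
for z in(.10,.0164-.004+.0,.0164,.0204):
  pass
x5=[(z,fsolve(lambda x:pv(c5,T5,x[0],z)-10.3,-.11)[0]) for z in(.0124,.0164,.0204)];print(x5)
x6=[(z,fsolve(lambda x:pv(c6,T6,x[0],z)-13,-.11)[0]) for z in(.0124,.0164,.0204)];print(x6)
```

```text
w4 [41, 41, 40, 40, 40, 40, 40, 73, 98, 104, 103, 104, 104, 101, 97, 97, 96, 96, 98, 104, 106, 106, 106, 106, 106, 106, 106, 106, 106, 100] 1 6
w5 [66, 42, 42, 41, 42, 40, 41, 41, 40, 43, 61, 88, 95, 95, 95, 96, 96, 95, 96, 96, 95, 102, 106, 105, 104, 103, 104, 103, 103, 103] 0 10
w6 [102, 101, 82, 54, 44, 42, 42, 42, 42, 42, 41, 41, 39, 75, 95, 99, 98, 99, 99, 99, 105, 107, 106, 107, 107, 108, 109, 109, 109, 109] 2 12
x rel base inner, w4 -0.11517808275462925 -> plate at 0.05082191724537076
w6 rel [-0.1094943   0.02916329] abs x along 0.4545376393443097 arm top z at tail 0.1716632879095457
[(0.0124, np.float64(-0.11486633804483747)), (0.0164, np.float64(-0.1138122071658798)), (0.0204, np.float64(-0.11275807628692232))]
[(0.0124, np.float64(-0.11385028075874011)), (0.0164, np.float64(-0.11281087189898571)), (0.0204, np.float64(-0.11177146303923134))]
```

Emit:
drive_tool:
  deltas:
    - {"linear":[0,0,15],"twist":0,"claw":0}
    - {"linear":[0,0,40],"twist":0,"claw":0}
    - {"linear":[-10,0,70],"twist":0,"claw":0}
    - {"linear":[-25,10,100],"twist":0,"claw":0}
    - {"linear":[-40,35,125],"twist":0,"claw":0}
    - {"linear":[-55,65,140],"twist":0,"claw":0}
    - {"linear":[-70,95,148],"twist":0,"claw":0}
    - {"linear":[-85,125,150],"twist":0,"claw":0}
    - {"linear":[-100,155,150],"twist":0,"claw":0}
    - {"linear":[-110,180,150],"twist":0,"claw":0}
    - {"linear":[-115,195,150],"twist":0,"claw":0}
    - {"linear":[-115,195,150],"twist":0,"claw":0}

```text
clock: 24.2
position: [0.4801, 0.1262, 0.3108]
ee_rot: [0.0, -0.035, 0.999, 0.001]
contact_force: [-0.3, -0.7, 0.0]
width: -0.0002
gripper_force: 0.0
```

Emit:
drive_tool:
  deltas:
    - {"linear":[0,0,0],"twist":0,"claw":0}
    - {"linear":[0,0,0],"twist":0,"claw":0}

```text
clock: 24.37
position: [0.482, 0.1227, 0.3103]
ee_rot: [0.0, -0.033, 0.999, -0.0]
contact_force: [0.7, -0.1, -0.3]
width: 0.0004
gripper_force: 0.0
```

```bash
cat > fit.py <<'E'
from h import *
import sys
yw=np.radians(3.73);n=np.array([np.cos(yw),np.sin(yw),0]);l=np.array([-n[1],n[0],0]);Z=np.array([0,0,1.])
P=np.array([.619,-.0703,0])
SEG=[((-.17,s,.046),(-.17,-s,.046)) for s in(.012,)]+[((-.166,s,.034),(-.004,s,.034)) for s in(.012,-.012)]+\
 [((-.17,.012,0),(-.004,.012,0)),((-.004,.022,0),(-.004,.022,.06)),((-.004,-.022,.06),(-.004,.022,.06)),((0,-.022,.06),(0,.022,.06)),((-.17,.012,0),(-.17,.012,.046)),((-.166,.012,.034),(-.166,-.012,.034)),((0,.022,0),(0,.022,.06))]
def pts(x,y,z,pitch):
    o=[]
    for a,b in SEG:
        t=np.linspace(0.03,.97,40)[:,None];q=np.array(a)*(1-t)+np.array(b)*t
        X=q[:,0]*np.cos(pitch)-q[:,2]*np.sin(pitch);zz=q[:,0]*np.sin(pitch)+q[:,2]*np.cos(pitch)
        o.append(P+(X+x)[:,None]*n+(q[:,1]+y)[:,None]*l+(zz+z)[:,None]*Z)
    return o
def score(c,img,p):
    s=0
    for q in pts(*p):
        uv=proj(c,q);d=uv[-1]-uv[0];L=np.linalg.norm(d)
        if L<3: continue
        m=np.array([-d[1],d[0]])/L
        f=lambda k:cv2.remap(img,(uv+k*m)[:,0].astype(np.float32),(uv+k*m)[:,1].astype(np.float32),cv2.INTER_LINEAR).ravel()
        s+=min(abs(np.mean(f(1)-f(-1))),40)*min(L,40)
    return s
E
python3 - <<'E'
from fit import *
import itertools
cw,_=snap("wrist","w8");ct,_=snap("top","t8");snap("scene","s8")
print(sensors.get_state()["position"],sensors.get_state()["contact_force"])
g=lambda f:cv2.GaussianBlur(cv2.cvtColor(cv2.imread(f"raw_{f}.png"),6),(3,3),0).astype(np.float32)
gw=g("w8");gt=g("t8")
R=[]
for x,y,z,p in itertools.product(np.arange(-.012,.006,.003),(-.003,0,.003),np.arange(.084,.142,.002),np.arange(-.24,.25,.03)):
    R.append((score(cw,gw,(x,y,z,p)),x,y,z,p))
R.sort(reverse=True)
for r in R[:12]:print(np.round(r,3))
E
```

```text
[0.48211944 0.12235111 0.31014198] [-0.414272    0.77167775  0.95390878]
[ 7.916652e+03 -3.000000e-03  0.000000e+00  1.340000e-01  6.000000e-02]
[ 7.797653e+03 -3.000000e-03  0.000000e+00  1.320000e-01  6.000000e-02]
[ 7.710951e+03 -0.000000e+00 -3.000000e-03  1.280000e-01  6.000000e-02]
[ 7.658844e+03 -3.000000e-03  0.000000e+00  1.280000e-01  0.000000e+00]
[ 7.61368e+03 -3.00000e-03  0.00000e+00  1.30000e-01  3.00000e-02]
[ 7.598071e+03 -0.000000e+00 -3.000000e-03  1.320000e-01  9.000000e-02]
[ 7.588729e+03 -3.000000e-03  0.000000e+00  1.320000e-01  3.000000e-02]
[ 7.525077e+03 -3.000000e-03  0.000000e+00  1.360000e-01  9.000000e-02]
[ 7.340089e+03 -0.000000e+00 -3.000000e-03  1.300000e-01  6.000000e-02]
[ 7.301199e+03 -6.000000e-03  3.000000e-03  1.320000e-01  0.000000e+00]
[ 7.250002e+03 -3.000000e-03  3.000000e-03  1.400000e-01  6.000000e-02]
[ 7.249725e+03 -0.000000e+00  3.000000e-03  1.400000e-01  9.000000e-02]
```

Run:
```python
from fit import *
from scipy.optimize import differential_evolution as DE
g=lambda f:cv2.GaussianBlur(cv2.cvtColor(cv2.imread(f"raw_{f}.png"),6),(3,3),0).astype(np.float32)
L=lambda f:pickle.load(open(f+".pkl","rb"))
cw,ct,cs=L("w8"),L("t8"),L("s8");gw,gt=g("w8"),g("t8")
for nm,c,im in(("wrist",cw,gw),("top",ct,gt)):
    r=DE(lambda p:-score(c,im,p),[(-.012,.006),(-.006,.006),(.085,.145),(-.25,.25)],seed=1,maxiter=60,popsize=20)
    print(nm,r.x.round(4),r.fun)
    for q in pts(*r.x):
        uv=proj(c,q);d=uv[-1]-uv[0];Ln=np.linalg.norm(d);m=np.array([-d[1],d[0]])/Ln
        f=lambda k:cv2.remap(im,(uv+k*m)[:,0].astype(np.float32),(uv+k*m)[:,1].astype(np.float32),1).mean()
        print(uv[0].round(),uv[-1].round(),round(f(1)-f(-1)))
# grey profile along arm across direction (5 px grid) to see what is there
for r in range(130,300,10):print(r,gw[r,60:260:8].astype(int).tolist())
```

```text
wrist [-0.0011  0.003   0.1395  0.0711] -8152.2031916067535
[ 71. 130.] [ 48. 130.] -14
[ 80. 138.] [ 98. 270.] 52
[ 57. 138.] [ 78. 270.] 1
[ 97. 134.] [112. 257.] -44
[120. 261.] [ 96. 285.] -2
[ 56. 286.] [ 94. 286.] -41
[ 57. 289.] [ 94. 289.] 53
[ 96. 129.] [ 72. 130.] 41
[ 78. 134.] [ 57. 134.] -20
[120. 264.] [ 96. 288.] 4
top [-0.0006 -0.0017  0.1387 -0.2477] -4245.901886917301
[269. 206.] [276. 206.] 0
[268. 205.] [266. 159.] 32
[276. 204.] [273. 159.] -9
[268. 209.] [265. 164.] 30
[262. 162.] [263. 155.] -12
[276. 154.] [263. 154.] 47
[276. 153.] [263. 153.] 42
[268. 211.] [269. 206.] 29
[269. 206.] [276. 206.] 0
[262. 161.] [263. 154.] -15
130 [127, 119, 51, 50, 50, 144, 144, 145, 144, 109, 113, 144, 144, 145, 145, 146, 146, 147, 145, 146, 145, 75, 107, 145, 145]
140 [139, 138, 139, 45, 46, 144, 144, 145, 145, 115, 109, 123, 145, 145, 145, 146, 145, 146, 146, 145, 145, 145, 145, 146, 145]
150 [140, 139, 141, 46, 45, 139, 145, 144, 144, 140, 108, 119, 145, 145, 146, 146, 145, 145, 146, 146, 145, 146, 147, 145, 145]
160 [142, 139, 141, 49, 44, 106, 145, 144, 146, 142, 111, 1
[... 936 characters left out ...]
141]
240 [143, 144, 141, 140, 141, 45, 45, 57, 51, 60, 52, 48, 43, 103, 144, 98, 146, 145, 146, 144, 145, 145, 116, 56, 43]
250 [143, 144, 142, 139, 140, 45, 43, 52, 100, 50, 44, 45, 45, 145, 145, 113, 144, 144, 145, 146, 145, 114, 17, 50, 40]
260 [142, 143, 127, 139, 140, 45, 45, 50, 49, 46, 45, 45, 145, 145, 61, 134, 145, 145, 146, 145, 145, 32, 17, 49, 36]
270 [141, 57, 49, 58, 61, 52, 45, 47, 47, 44, 45, 143, 144, 144, 144, 145, 145, 144, 145, 144, 145, 15, 18, 19, 60]
280 [56, 57, 56, 53, 53, 46, 47, 46, 43, 44, 127, 145, 144, 144, 96, 15, 17, 16, 138, 109, 16, 18, 17, 16, 16]
290 [107, 105, 105, 104, 109, 69, 46, 44, 43, 76, 144, 145, 49, 19, 17, 17, 15, 22, 16, 15, 19, 18, 17, 18, 19]
```

Emit:
drive_tool:
  deltas:
    - {"linear":[10,-15,0],"twist":0,"claw":0}
    - {"linear":[25,-40,0],"twist":0,"claw":0}
    - {"linear":[40,-65,0],"twist":0,"claw":0}
    - {"linear":[55,-90,0],"twist":0,"claw":0}
    - {"linear":[72,-115,0],"twist":0,"claw":0}
    - {"linear":[88,-140,0],"twist":0,"claw":0}
    - {"linear":[104,-163,-10],"twist":0,"claw":0}
    - {"linear":[116,-182,-30],"twist":0,"claw":0}
    - {"linear":[123,-193,-55],"twist":0,"claw":0}
    - {"linear":[123.4,-193.4,-80],"twist":0,"claw":0}
    - {"linear":[123.4,-193.4,-95],"twist":0,"claw":0}
    - {"linear":[123.4,-193.4,-95],"twist":0,"claw":0}

```text
clock: 25.52
position: [0.6027, -0.0711, 0.2107]
ee_rot: [-0.004, -0.031, 0.999, 0.001]
contact_force: [-0.6, 0.3, -0.4]
width: -0.0
gripper_force: 0.0
```

Emit:
drive_tool:
  deltas:
    - {"linear":[0,0,-2],"twist":0,"claw":0}
    - {"linear":[0,0,-4],"twist":0,"claw":0}
    - {"linear":[0,0,-6],"twist":0,"claw":0}
    - {"linear":[0,0,-8],"twist":0,"claw":0}
    - {"linear":[0,0,-8],"twist":0,"claw":0}

```text
clock: 25.93
position: [0.6052, -0.0699, 0.2079]
ee_rot: [0.001, -0.033, 0.999, -0.0]
contact_force: [-0.7, -0.4, -0.1]
width: -0.0001
gripper_force: 0.0
```

Emit:
drive_tool:
  deltas:
    - {"linear":[0,0,-1],"twist":0,"claw":0}
    - {"linear":[0,0,-2],"twist":0,"claw":0}
    - {"linear":[0,0,-3],"twist":0,"claw":0}
    - {"linear":[0,0,-4],"twist":0,"claw":0}
    - {"linear":[0,0,-4],"twist":0,"claw":0}

```text
clock: 26.35
position: [0.6049, -0.07, 0.2031]
ee_rot: [-0.0, -0.033, 0.999, 0.0]
contact_force: [-0.1, 0.2, -0.7]
width: -0.0001
gripper_force: 0.0
```

Emit:
drive_tool:
  deltas:
    - {"linear":[0,0,-1],"twist":0,"claw":0}
    - {"linear":[0,0,-2],"twist":0,"claw":0}
    - {"linear":[0,0,-3],"twist":0,"claw":0}
    - {"linear":[0,0,-4],"twist":0,"claw":0}

```text
clock: 26.68
position: [0.605, -0.07, 0.1992]
ee_rot: [-0.0, -0.033, 0.999, 0.0]
contact_force: [-0.3, 0.7, -0.4]
width: -0.0003
gripper_force: 0.0
```

Emit:
drive_tool:
  deltas:
    - {"linear":[0,0,-1],"twist":0,"claw":0}
    - {"linear":[0,0,-2],"twist":0,"claw":0}
    - {"linear":[0,0,-3],"twist":0,"claw":0}
    - {"linear":[0,0,-4],"twist":0,"claw":0}

```text
clock: 27.02
position: [0.605, -0.07, 0.1952]
ee_rot: [0.0, -0.033, 0.999, 0.0]
contact_force: [0.3, 0.2, 0.5]
width: -0.0001
gripper_force: 0.0
```

Emit:
drive_tool:
  deltas:
    - {"linear":[0,0,-1],"twist":0,"claw":0}
    - {"linear":[0,0,-2],"twist":0,"claw":0}
    - {"linear":[0,0,-3],"twist":0,"claw":0}
    - {"linear":[0,0,-4],"twist":0,"claw":0}

```text
clock: 27.35
position: [0.605, -0.0701, 0.1913]
ee_rot: [0.0, -0.033, 0.999, 0.0]
contact_force: [-0.6, -0.7, -0.0]
width: -0.0
gripper_force: 0.0
```

Emit:
drive_tool:
  deltas:
    - {"linear":[0,0,-1],"twist":0,"claw":0}
    - {"linear":[0,0,-2],"twist":0,"claw":0}
    - {"linear":[0,0,-3],"twist":0,"claw":0}
    - {"linear":[0,0,-4],"twist":0,"claw":0}

```text
clock: 27.68
position: [0.605, -0.0701, 0.1872]
ee_rot: [-0.0, -0.033, 0.999, 0.0]
contact_force: [-0.1, -0.1, -0.5]
width: 0.0004
gripper_force: 0.0
```

Emit:
drive_tool:
  deltas:
    - {"linear":[0,0,-1],"twist":0,"claw":0}
    - {"linear":[0,0,-2],"twist":0,"claw":0}
    - {"linear":[0,0,-3],"twist":0,"claw":0}
    - {"linear":[0,0,-3],"twist":0,"claw":0}

```text
clock: 28.02
position: [0.6049, -0.07, 0.1841]
ee_rot: [-0.0, -0.033, 0.999, 0.0]
contact_force: [0.1, 0.4, -0.3]
width: -0.0002
gripper_force: 0.0
```

Emit:
drive_tool:
  deltas:
    - {"linear":[0,0,-1],"twist":0,"claw":0}
    - {"linear":[0,0,-2],"twist":0,"claw":0}
    - {"linear":[0,0,-3],"twist":0,"claw":0}
    - {"linear":[0,0,-3],"twist":0,"claw":0}

```text
clock: 28.35
position: [0.6049, -0.07, 0.181]
ee_rot: [-0.0, -0.033, 0.999, 0.0]
contact_force: [0.5, -0.3, -0.2]
width: 0.0002
gripper_force: 0.0
```

Emit:
drive_tool:
  deltas:
    - {"linear":[0,0,-1],"twist":0,"claw":0}
    - {"linear":[0,0,-2],"twist":0,"claw":0}
    - {"linear":[0,0,-3],"twist":0,"claw":0}
    - {"linear":[0,0,-3],"twist":0,"claw":0}

```text
clock: 28.68
position: [0.6049, -0.07, 0.178]
ee_rot: [-0.0, -0.033, 0.999, 0.0]
contact_force: [-0.1, -0.3, -0.1]
width: -0.0001
gripper_force: 0.0
```

Emit:
drive_tool:
  deltas:
    - {"linear":[0,0,-1],"twist":0,"claw":0}
    - {"linear":[0,0,-2],"twist":0,"claw":0}
    - {"linear":[0,0,-3],"twist":0,"claw":0}
    - {"linear":[0,0,-3],"twist":0,"claw":0}

```text
clock: 29.02
position: [0.6054, -0.0701, 0.177]
ee_rot: [0.001, -0.033, 0.999, -0.0]
contact_force: [-1.7, -0.2, 6.5]
width: -0.0002
gripper_force: 3.5
```

Emit:
drive_tool:
  deltas:
    - {"linear":[0,0,-0.4],"twist":0,"claw":0}
    - {"linear":[0,0,-0.8],"twist":0,"claw":0}
    - {"linear":[0,0,-0.8],"twist":0,"claw":0}

```text
clock: 29.27
position: [0.6055, -0.0701, 0.1764]
ee_rot: [0.001, -0.033, 0.999, -0.0]
contact_force: [-2.1, 0.6, 7.7]
width: 0.0001
gripper_force: 3.9
```

Emit:
drive_tool:
  deltas:
    - {"linear":[0,0,-0.4],"twist":0,"claw":0}
    - {"linear":[0,0,-0.6],"twist":0,"claw":0}
    - {"linear":[0,0,-0.6],"twist":0,"claw":0}

```text
clock: 29.52
position: [0.6055, -0.07, 0.1754]
ee_rot: [0.001, -0.033, 0.999, -0.0]
contact_force: [-1.3, 0.3, 5.5]
width: 0.0002
gripper_force: 2.8
```

Emit:
drive_tool:
  deltas:
    - {"linear":[0,0,-0.4],"twist":0,"claw":0}
    - {"linear":[0,0,-0.8],"twist":0,"claw":0}
    - {"linear":[0,0,-0.8],"twist":0,"claw":0}

```text
clock: 29.77
position: [0.6054, -0.07, 0.1738]
ee_rot: [0.001, -0.033, 0.999, -0.0]
contact_force: [-0.1, 0.3, 4.2]
width: 0.0
gripper_force: 1.9
```

Emit:
drive_tool:
  deltas:
    - {"linear":[0,0,-0.4],"twist":0,"claw":0}
    - {"linear":[0,0,-0.8],"twist":0,"claw":0}
    - {"linear":[0,0,-0.8],"twist":0,"claw":0}

```text
clock: 30.02
position: [0.6054, -0.07, 0.1725]
ee_rot: [0.0, -0.033, 0.999, 0.0]
contact_force: [0.5, 0.8, 3.1]
width: -0.0
gripper_force: 2.3
```

Emit:
drive_tool:
  deltas:
    - {"linear":[0,0,-0.4],"twist":0,"claw":0}
    - {"linear":[0,0,-0.8],"twist":0,"claw":0}
    - {"linear":[0,0,-0.8],"twist":0,"claw":0}

```text
clock: 30.27
position: [0.6055, -0.07, 0.1724]
ee_rot: [0.001, -0.033, 0.999, -0.0]
contact_force: [-0.6, 0.4, 7.1]
width: -0.0
gripper_force: 3.7
```

Emit:
drive_tool:
  deltas:
    - {"linear":[0,0,-0.5],"twist":0,"claw":0}
    - {"linear":[0,0,-1],"twist":0,"claw":0}
    - {"linear":[0,0,-1],"twist":0,"claw":0}

```text
clock: 30.52
position: [0.6056, -0.07, 0.1722]
ee_rot: [0.001, -0.033, 0.999, -0.0]
contact_force: [-2.4, 0.1, 11.2]
width: 0.0004
gripper_force: 5.3
```

Emit:
drive_tool:
  deltas:
    - {"linear":[0,0,-0.4],"twist":0,"claw":0}
    - {"linear":[0,0,-0.8],"twist":0,"claw":0}
    - {"linear":[0,0,-0.8],"twist":0,"claw":0}

```text
clock: 30.77
position: [0.6057, -0.0701, 0.1721]
ee_rot: [0.001, -0.033, 0.999, -0.0]
contact_force: [-2.4, 0.4, 14.5]
width: -0.0
gripper_force: 6.7
```

Snap-through (force fell 7.7 → 3 N over about 4 mm), then a hard stop at 14.5 N. Now I retreat and check.

Emit:
drive_tool:
  deltas:
    - {"linear":[0,0,4],"twist":0,"claw":0}
    - {"linear":[0,0,15],"twist":0,"claw":0}
    - {"linear":[0,0,40],"twist":0,"claw":0}
    - {"linear":[-10,10,70],"twist":0,"claw":0}
    - {"linear":[-25,30,100],"twist":0,"claw":0}
    - {"linear":[-42,60,125],"twist":0,"claw":0}
    - {"linear":[-60,90,137],"twist":0,"claw":0}
    - {"linear":[-78,120,141],"twist":0,"claw":0}
    - {"linear":[-95,150,142],"twist":0,"claw":0}
    - {"linear":[-112,177,142],"twist":0,"claw":0}
    - {"linear":[-123,193,142],"twist":0,"claw":0}
    - {"linear":[-123,193,142],"twist":0,"claw":0}

```text
clock: 31.77
position: [0.4792, 0.1259, 0.312]
ee_rot: [-0.001, -0.035, 0.999, 0.001]
contact_force: [0.1, -0.6, 0.5]
width: 0.0001
gripper_force: 0.0
```

Emit:
drive_tool:
  deltas:
    - {"linear":[0,0,0],"twist":0,"claw":0}
    - {"linear":[0,0,0],"twist":0,"claw":0}
    - {"linear":[0,0,0],"twist":0,"claw":0}

```text
clock: 32.02
position: [0.4827, 0.1221, 0.3114]
ee_rot: [-0.0, -0.032, 0.999, -0.0]
contact_force: [0.0, 0.0, 0.2]
width: 0.0001
gripper_force: 0.0
```

Run:
```python
from fit import *
from scipy.optimize import differential_evolution as DE
c9,_=snap("wrist","w9");snap("top","t9");snap("scene","s9");s=sensors.get_state();print(s["position"],s["contact_force"])
g=lambda f:cv2.GaussianBlur(cv2.cvtColor(cv2.imread(f"raw_{f}.png"),6),(3,3),0).astype(np.float32)
for nm in("w8","w9"):
    c=pickle.load(open(nm+".pkl","rb"));im=g(nm)
    for x in(-.002,0.):
        r=DE(lambda p:-score(c,im,(x,*p)),[(-.004,.004),(.105,.145),(-.12,.12)],seed=1,maxiter=40,popsize=15);print(nm,x,r.x.round(4),r.fun.round())
# other things unmoved: before/after difference in the top picture
a,b=g("t0") if __import__("os").path.exists("raw_t0.png") else cv2.cvtColor(cv2.imread("pics/t0.png"),6).astype(np.float32),g("t9")
for nm,(u,v) in dict(short=(324,205),blue1=(192,143),blue2=(229,241),pot=(375,195),jar=(338,148),foot=(268,175)).items():
    A,B=[i[v-22:v+22,u-22:u+22] for i in(a,b)];print(nm,np.round(cv2.phaseCorrelate(A.copy(),B.copy()),2) if 0 else [np.round(t,2) for t in cv2.phaseCorrelate(A.copy(),B.copy())])
```

```text
[0.48262042 0.12212169 0.31141024] [ 0.39597347 -0.29955143 -0.51483429]
w8 -0.002 [0.0002 0.1356 0.086 ] -8065.0
w8 0.0 [-0.0024  0.1305  0.0771] -7869.0
w9 -0.002 [0.0002 0.1296 0.0672] -8122.0
w9 0.0 [-0.0023  0.1259  0.0616] -7713.0
short [array([0.57, 0.46]), np.float64(1.01)]
blue1 [array([0.05, 0.8 ]), np.float64(0.38)]
blue2 [array([0.68, 0.79]), np.float64(0.58)]
pot [array([0.54, 0.58]), np.float64(1.08)]
jar [array([0.5 , 0.52]), np.float64(1.01)]
foot [array([0.45, 0.56]), np.float64(0.61)]
```

```bash
python3 -c "
from rig import manip;print(manip.sign_off())"
```

```text
the job is handed in; nothing more can be done
None
```

I fitted the long steel bracket into the top two rows of slots and pressed it past the catch to the hard stop (14.5 N), then let go and handed the job in at about 32 s. The stop was judged by feel, since I couldn't read the flag, and my last image fit puts the arm end about 2 to 3.5° low, close to the play I'd expect in the hooks. The short bracket, pot, jar and blue look-alikes showed no movement in the top camera; I didn't check the tumbler.

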